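Swap the filter held under two keeper strips

TASK

Change the filter in the filter holder: lift off the two black strips that lie across it and lay both on the cork mat, take out the used filter and lay it flat in the grey plastic tray, then set the fresh filter down into the holder. Finally put each strip back across the posts where it lay at the start, the long one in its old place and the short one in its old place.

Things in the scene. Friction and masses are not known exactly. Their poses are not given: they have to be found in the camera images.
- holder: Filter holder, fixed: base plate 118 (x) x 82 (y) x 4 mm; origin: centre of its underside, on the bench, z up. Four grey posts, 22 (x) x 10 mm (y), at x = +-34, y = +-34 mm, flat tops 30 mm above the bench: each pair at one x carries a strip lying along y. End stops at x = +-53 mm, 15 mm high. The filter lies between them, long side along x; fingers reach its middle between the posts (46 mm apart).
- seat (a point): Centre of the filter's seat in the holder, on the base plate's upper face, 4 mm above the bench; axes as the holder's (x along the filter's long side). A seated filter's origin lies here; it has 5 mm of play each way between posts (58 mm apart inside, in y) and end stops (100 mm apart inside, in x).
- long_strip: Black moulded trim strip, the longer one: 26 mm wide (x), 127 mm long (y), 15 mm high, the topmost 3 mm only small ribs. Origin: centre of its underside, z up. Starts lying across one pair of the holder's posts, over the used filter (8 mm of air between), underside 30 mm above the bench. Grasp across its 26 mm width, at the middle.
- short_strip: Black moulded trim strip, the shorter one: 26 mm wide (x), 92 mm long (y), 15 mm high, the topmost 3 mm only small ribs. Origin: centre of its underside, z up. Starts lying across the other pair of posts, as the long one does. Which end of the holder has which strip varies. Grasp across its 26 mm width, at the middle.
- used_filter: The used filter: pleated filter in a white frame, 48 mm wide (x), 90 mm long (y), 18 mm high. Origin: centre of its underside, z up. Starts in the holder, under the two strips. Grasp across its 48 mm width at the middle.
- fresh_filter: The fresh filter, of the same make and size (48 x 90 x 18 mm, long side along its y, origin: centre of its underside). Starts alone on the bare bench. Either way round fits the holder.
- mat: Cork mat, the side area for the strips, with room for both side by side: 120 mm (x) by 140 mm (y), 3 mm thick, fixed. Origin: centre of its underside, on the bench.
- tray: Shallow grey plastic tray for the used filter, fixed: 120 mm (x) by 130 mm (y) outside, 12 mm high, walls and floor 4 mm thick. Origin: centre of its underside, on the bench.

How it is judged:
By the outcome, as a careful person would: the job done as asked, in the order asked, and still so for the second after the job is handed in, with the robot touching nothing.
It also fails if it takes over 128 s, if anything falls off the work surface, if the arm or the gripper's body presses on something with over 40 N, if the wrist force passes 120 N, or if a joint passes its speed limit or range.

ROBOT

A 6-joint arm with a two-finger parallel gripper is mounted at the origin on a cart in front of the work surface, level with it; the furniture and walls round the work are solid. World frame = base frame: x ahead of the robot, y to its left, z up, the work surface at z = 0. Lengths are in m, angles in rad, forces in N, time in s.
With the tool pointing down it reaches from about 0.35 to 0.975 m from the base axis. Payload 4.9 kg.
Tool frame: the origin (TCP) lies on the front face of the gripper's body, between the roots of the fingers; the fingertips stand ctrl.finger_overhang ahead of it and the grasp point (between the pads) lies 54 mm ahead of it (ctrl.finger_overhang is the distance from the TCP to the fingertips, in m); z points along the fingers, y is the line along which they close (so a half turn about z gives the same grasp; the last joint's range is limited). The gripper opens to 85 mm and grips with 20 to 120 N. Pads are 22 mm wide; open, the fingers measure 114 mm over their backs; the gripper's body (76 mm by 85 mm) begins 54 mm behind the grasp point. The pads swing forward as they close: fully open they stand 13 mm farther back than shut.
Start: joints at [-1.313, 0.053, 1.613, -0, 1.476, -0.119], TCP at [0.23, -0.581, 0.304] pointing down, gripper open.
Joint ranges: [-3.01, 3.01], [-1.01, 2.22], [0.06, 2.58], [-1.02, 4.17], [0.09, 2.62], [-3.14, 3.14]. Speed limits (rad/s): [2.57, 2.57, 3.14, 3.14, 3.14, 3.14].

INTERFACE

Orientations are given as a rotation vector (axis times angle).
In Python, from station import ctrl, vision gives the robot as it stands. The module is installed in compiled form; this text tells all that it offers.
- The arm moves only by the tool drive_tool, never from a script. Its argument "rows" is a list of rows, each a list of 2 entries, a list of its own where there are three numbers: the shift along the tool's x, y, z in m, then the turn about the tool's z in rad. A call has 1 to 10 rows; each row shifts and turns the commanded pose from where the row before left it, along the tool's axes as they then stand; what a row does not reach is not made up. A row lasts 1/10 s, in which the tool goes at most 50 mm and 8.59 degrees, less where a joint would pass 70% of its speed; a pose out of reach is approached as far as the arm can. A call with a gripper value outside its range is refused whole. "jaw" is the closure, from 0 (fully open) to 1 (shut), set as the call begins (left out, the last holds). The fingers move at their own pace and stop on an object; "grip_force" is the grip in N (left out, the last holds). Time passes only in rows, so rows that do not move let the fingers close. It gives the time, the measured TCP pose, the force, the opening and the grip force at its end, in the units of the state.
- ctrl.get_obs(): the state, without advancing time (a new reading comes with each control period).
- vision.get_image(name): name is "side" or "top" or "wrist"; returns a dict with "image" (420x560x3 uint8, blue, green, red), "vertical_fov" (degrees; the focal length in pixels is half the picture's height over the tangent of half this angle, whatever the lens; pixels are square), "cx", "cy" (the principal point, pixels), "R" (3x3) and "t" (3): a world point X has camera coordinates R X + t. Camera axes: x right, y down, z forward; pixel columns grow to the right and rows downward; lengths in m; the calibration is good to about 2 mm. A picture is of the moment at which its call begins. There is no depth.
- ctrl.finish_job(): hands the job in; it is judged then, once.
The state is a dict: "t": time; "q": joint angles; "dq": joint speeds; "effort": joint torques, N m; "tool_pos": TCP position; "tool_rot": TCP orientation; "contact_force": force on the tool from outside, world axes, zero at the start; "wrist_torque": the same for the moment, N m; "opening": finger opening in m; "grip_force": force on a finger pad.
Only numpy, scipy, OpenCV 4.12 (cv2) and the standard library are available. Lean on these libraries where they do the work, as an engineer would, in place of code of your own. Each camera call takes 0.05 s, during which the arm holds its last target. There are 200 camera calls.

## Working session

There is one attempt and no reset: what is moved stays moved. The work goes in short steps, Python scripts to look and compute and a tool call to move; the robot and the scene stay as the last step left them, time stands still between calls to the robot, and variables do not carry over. Pictures are saved under pics/ and viewed, at most 14 in all, crops included, and the job is handed in when it is done.

Besides the shell and the picture viewer there is one more tool, called after ">>>" by a JSON object that holds its "method" and its "body", one argument or row to a line. drive_tool: Moves the arm, as the interface text tells. Its arguments: {"type":"object","properties":{"rows":{"type":"array","items":{"type":"array"}},"jaw":{"type":"number"},"grip_force":{"type":"number"}},"required":["rows"]}

```bash
mkdir -p pics
python3 - <<'E'
from station import ctrl, vision
import cv2,numpy as np,pickle
o=ctrl.get_obs();print(o['t'],o['tool_pos'],o['tool_rot'],o['opening'],ctrl.finger_overhang)
for n in('top','side'):
    d=vision.get_image(n);cv2.imwrite(f'pics/{n}0.png',d['image']);pickle.dump(d,open(f'pics/{n}0.pkl','wb'))
    print(n,d['vertical_fov'],d['cx'],d['cy'],np.round(d['R'],3).tolist(),d['t'])
E
```

```text
0.0 [ 0.22984478 -0.58069722  0.30267605] [-3.08399879e+00 -5.87996022e-01  2.05706525e-04] 0.08530314651684975 0.0726
top 43.7029199540991 287.43993805951413 211.58857676893547 [[-0.022, -0.999, -0.028], [-0.991, 0.026, -0.134], [0.134, 0.024, -0.991]] [-0.01650705  0.51070982  1.23058629]
side 52.65151712559623 283.1032524439407 208.19012417775397 [[0.999, 0.034, 0.009], [0.026, -0.519, -0.854], [-0.025, 0.854, -0.519]] [-0.50777764 -0.0050779   1.00590328]
```

View pics/top0.png

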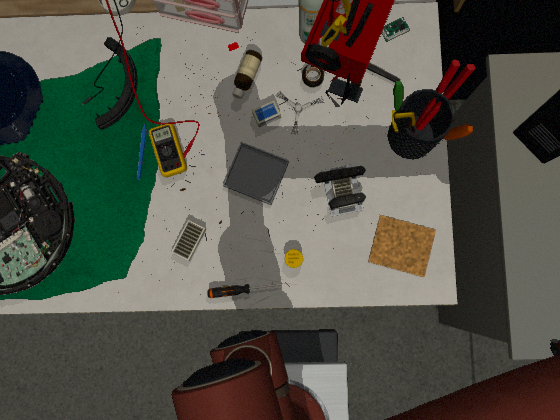

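View pics/side0.png

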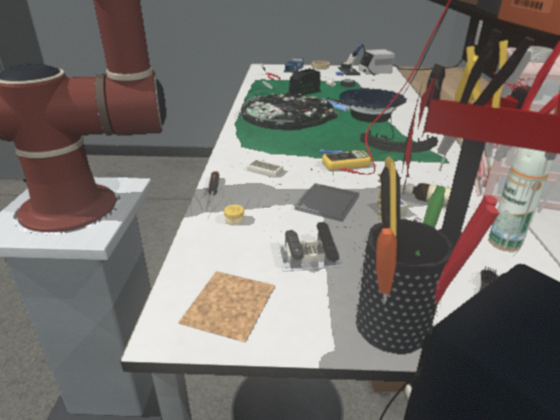

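Tray near (257,173), holder (343,192), mat (402,246), fresh filter (190,240) in the top view; the long strip seems to be the farther one (340,174).

Run:
```python
import cv2
a=cv2.imread('pics/top0.png')
l=cv2.resize(a[155:225,300:380],None,fx=8,fy=8,interpolation=2)
cv2.imwrite('pics/c1.png',l[:560])
b=cv2.resize(a[135:285,165:445],None,fx=2.85,fy=2.85,interpolation=2);cv2.imwrite('pics/c2.png',b)
```

```text
(no output)
```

View pics/c1.png

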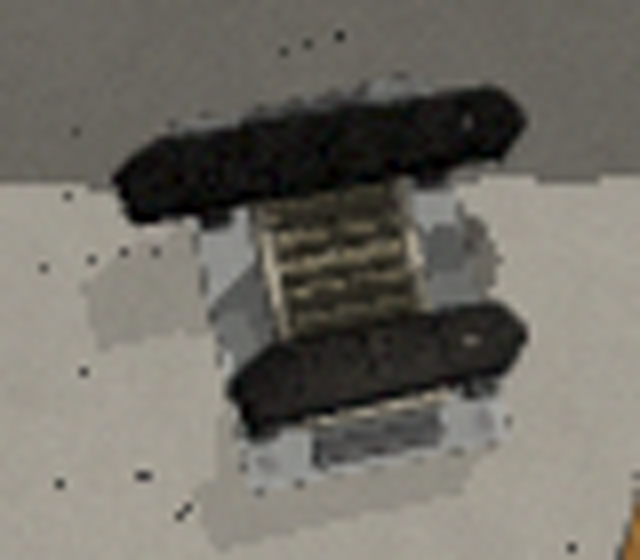

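View pics/c2.png

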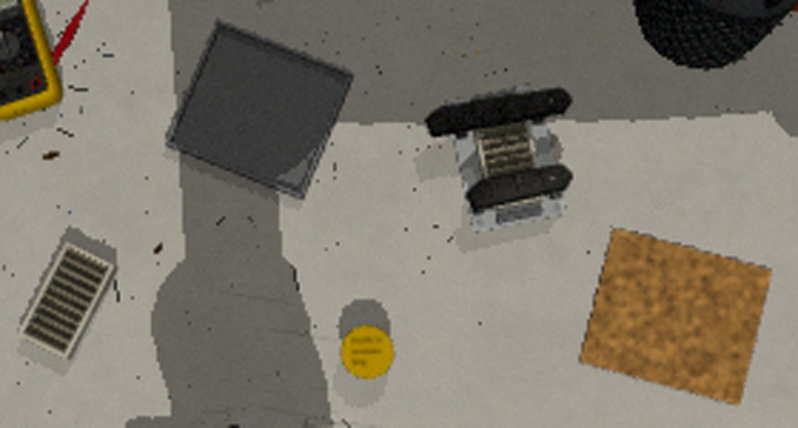

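Crops: long strip centre at c1 (322,155), short (380,368); base-plate lower corners (245,488),(505,435). Mat, tray and fresh-filter corners are clear in c2.

```bash
cat > h.py <<'E'
import numpy as np,pickle,cv2
from scipy.spatial.transform import Rotation as Ro
def ray(d,px,z):
    f=d['image'].shape[0]/2/np.tan(np.radians(d['vertical_fov']/2))
    R=np.array(d['R']);t=np.array(d['t'])
    c=-R.T@t; out=[]
    for u,v in px:
        w=R.T@np.array([(u-d['cx'])/f,(v-d['cy'])/f,1]);out.append((c+w*(z-c[2])/w[2])[:2])
    return np.array(out)
def proj(d,X):
    f=d['image'].shape[0]/2/np.tan(np.radians(d['vertical_fov']/2))
    p=np.atleast_2d(X)@np.array(d['R']).T+d['t'];return p[:,:2]/p[:,2:]*f+[d['cx'],d['cy']]
def go(o,xy,z,ax):
    """tool shift to TCP (xy,z) with closing axis along angle ax (deg, mod 180); print tool-frame shift+turn"""
    T=Ro.from_rotvec(o['tool_rot']).as_matrix(); 
    y=T[:,1]; a=np.arctan2(y[1],y[0]); da=(np.radians(ax)-a+np.pi/2)%np.pi-np.pi/2
    s=T.T@(np.array([*xy,z])-o['tool_pos'])
    print('shift',np.round(s,4),'turn(tool z)',round(-da,4),'closing now deg',round(np.degrees(a),1),'tilt z',np.round(T[:,2],3),'q6',round(o['q'][5],3))
E
python3 - <<'E'
from h import *
d=pickle.load(open('pics/top0.pkl','rb'))
c1=lambda p:[(300+u/8,155+v/8) for u,v in p]
c2=lambda p:[(165+u/2.85,135+v/2.85) for u,v in p]
def rep(n,P):
    print(n,'ctr',P.mean(0).round(4),'edges',np.linalg.norm(np.roll(P,-1,0)-P,axis=1).round(4),'ang',np.degrees(np.arctan2(*(np.roll(P,-1,0)-P).T[::-1])).round(1))
rep('long',ray(d,c1([(120,197),(522,113)]),.042))
rep('short',ray(d,c1([(236,398),(524,330)]),.042))
rep('c',ray(d,c1([(322,155),(380,368)]),.042))
rep('base',ray(d,c1([(245,488),(505,435)]),.004))
rep('mat',ray(d,c2([(612,228),(771,268),(740,404),(580,361)]),.003))
rep('tray',ray(d,c2([(219,22),(353,74),(303,198),(167,145)]),.012))
rep('fresh',ray(d,c2([(68,242),(116,264),(70,358),(20,331)]),.018))
from station import ctrl
go(ctrl.get_obs(),(0.5,-.17),.25,80)
E
```

```text
long ctr [ 0.5965 -0.1583] edges [0.124 0.124] ang [-79.6 100.4]
short ctr [ 0.5322 -0.1737] edges [0.0888 0.0888] ang [-78.1 101.9]
c ctr [ 0.5637 -0.1661] edges [0.0672 0.0672] ang [-167.1   12.9]
base ctr [ 0.5077 -0.1745] edges [0.0817 0.0817] ang [-79.9 100.1]
mat ctr [ 0.4238 -0.3057] edges [0.1394 0.1197 0.1393 0.1182] ang [-105.8  164.    73.5  -15.9]
tray ctr [0.611  0.0469] edges [0.1272 0.1176 0.1278 0.1183] ang [-113.2  157.1   67.1  -23.2]
fresh ctr [0.4492 0.2133] edges [0.0461 0.0888 0.0493 0.086 ] ang [-115.8  153.6   60.8  -28.5]
shift [ 0.4023 -0.2824  0.0534] turn(tool z) 0.5513 closing now deg -68.4 tilt z [-0.     0.002 -1.   ] q6 -0.119
```

```bash
cat >> h.py <<'E'
def plan(xy,z,ax):
    from station import ctrl
    o=ctrl.get_obs();T=Ro.from_rotvec(o['tool_rot']).as_matrix();y=T[:,1];a=np.arctan2(y[1],y[0])
    da=(np.radians(ax)-a+np.pi/2)%np.pi-np.pi/2
    T2=Ro.from_rotvec([0,0,da]).as_matrix()@T
    s=T2.T@(np.array([*xy,z])-o['tool_pos'])
    print('t',round(o['t'],1),'TURN first',round(-da,4),'then shift',np.round(s,4),'q6',round(o['q'][5],2),'F',np.round(o['contact_force'],1),'open',round(o['opening'],4),'grip',round(o['grip_force'],1))
E
python3 -c "
from h import *
plan((.564,-.166),.25,11)"
```

```text
t 0.1 TURN first -1.386 then shift [0.3433 0.4073 0.0521] q6 -0.12 F [-0.  -0.2 -0.4] open 0.0855 grip 0.0
```

>>> {"method": "drive_tool", "body": {
  "rows": [
    [[0,0,0],-0.1386],
    [[0,0,0],-0.1386],
    [[0,0,0],-0.1386],
    [[0,0,0],-0.1386],
    [[0,0,0],-0.1386],
    [[0,0,0],-0.1386],
    [[0,0,0],-0.1386],
    [[0,0,0],-0.1386],
    [[0,0,0],-0.1386],
    [[0,0,0],-0.1386]
  ],
  "jaw": 0.4
}}

```text
t: 1.1
tool_pos: [0.2299, -0.5809, 0.3031]
tool_rot: [-1.991, -2.429, -0.001]
contact_force: [-0.5, 0.6, 1.2]
opening: 0.0513
grip_force: 0.0
```

>>> {"method": "drive_tool", "body": {
  "rows": [
    [[0.017,0.02,0.002],0],
    [[0.017,0.02,0.002],0],
    [[0.017,0.02,0.002],0],
    [[0.017,0.02,0.002],0],
    [[0.017,0.02,0.002],0],
    [[0.017,0.02,0.002],0],
    [[0.017,0.02,0.002],0],
    [[0.017,0.02,0.002],0],
    [[0.017,0.02,0.002],0],
    [[0.017,0.02,0.002],0]
  ]
}}

```text
t: 2.1
tool_pos: [0.3943, -0.375, 0.2833]
tool_rot: [-1.998, -2.423, -0.0]
contact_force: [0.2, -0.3, 0.1]
opening: 0.0512
grip_force: 0.0
```

>>> {"method": "drive_tool", "body": {
  "rows": [
    [[0.017,0.02,0.002],0],
    [[0.017,0.02,0.002],0],
    [[0.017,0.02,0.002],0],
    [[0.017,0.02,0.002],0],
    [[0.017,0.02,0.002],0],
    [[0.017,0.02,0.002],0],
    [[0.017,0.02,0.002],0],
    [[0.017,0.02,0.002],0],
    [[0.017,0.02,0.002],0],
    [[0,0,0],0]
  ]
}}

```text
t: 3.1
tool_pos: [0.5422, -0.1893, 0.2649]
tool_rot: [-1.993, -2.426, -0.001]
contact_force: [-0.8, -0.9, -0.2]
opening: 0.0512
grip_force: 0.0
```

```bash
cat > shot.py <<'E'
import sys
from h import *
from station import vision
n,cam=sys.argv[1],sys.argv[2];d=vision.get_image(cam);pickle.dump(d,open(f'pics/{n}.pkl','wb'))
im=d['image']
if len(sys.argv)>3:
    x0,y0,x1,y1=map(int,sys.argv[3].split(','));im=im[y0:y1,x0:x1]
s=min(800/im.shape[1],600/im.shape[0]);cv2.imwrite(f'pics/{n}.png',cv2.resize(im,None,fx=s,fy=s,interpolation=2));print('scale',s)
E
python3 shot.py w1 wrist; python3 -c "
from h import *
plan((.5965,-.1585),.15,11)"
```

```text
scale 1.4285714285714286
t 3.1 TURN first 0.0024 then shift [0.0208 0.0602 0.115 ] q6 -0.66 F [-0.3 -0.5 -0.6] open 0.0516 grip 0.0
```

View pics/w1.png

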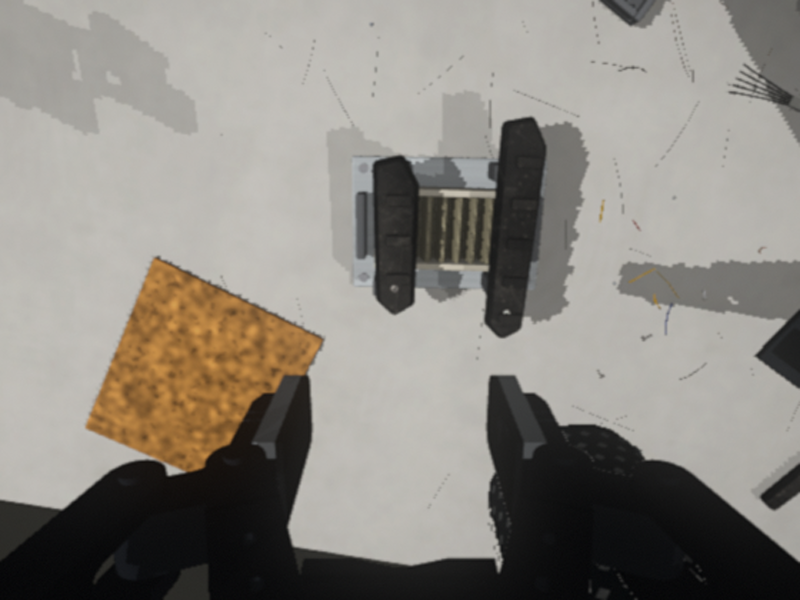

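Wrist view: long strip ends (522,120)/(505,335), short ends (392,157)/(396,312), base left corners (352,155)/(352,285); strips lie slightly skewed on the posts.

Run:
```python
from h import *
d=pickle.load(open('pics/w1.pkl','rb'))
s=lambda p:[(u/1.4286,v/1.4286) for u,v in p]
def rep(n,P):print(n,P.mean(0).round(4),np.linalg.norm(P[1]-P[0]).round(4),'ang',np.degrees(np.arctan2(*(P[0]-P[1])[::-1])).round(1))
rep('long',ray(d,s([(524,120),(505,335)]),.042));rep('longc',ray(d,s([(495,227),(541,227)]),.042))
rep('short',ray(d,s([(392,157),(397,313)]),.042));rep('shortc',ray(d,s([(375,235),(417,235)]),.042))
rep('base',ray(d,s([(352,155),(352,287)]),.004))
rep('filt',ray(d,s([(455,190),(452,270)]),.022))
rep('mattop',ray(d,s([(154,257),(323,338)]),.003))
rep('matl',ray(d,s([(154,257),(87,428)]),.003))
```

```text
long [ 0.6009 -0.1555] 0.1203 ang 99.9
longc [ 0.6021 -0.1513] 0.0255 ang -168.8
short [ 0.5363 -0.1709] 0.0879 ang 102.9
shortc [ 0.5367 -0.1688] 0.0234 ang -168.8
base [ 0.5096 -0.1741] 0.0826 ang 99.7
filt [ 0.5703 -0.1635] 0.0478 ang 100.8
mattop [ 0.4464 -0.2369] 0.1191 ang 163.5
matl [ 0.3699 -0.2869] 0.1392 ang 73.8
```

```bash
python3 -c "
from h import *
plan((.599,-.157),.098,10.4)"
```

```text
t 3.1 TURN first 0.0129 then shift [0.0224 0.0628 0.167 ] q6 -0.66 F [-0.3 -0.5 -0.6] open 0.0516 grip 0.0
```

>>> {"method": "drive_tool", "body": {
  "rows": [
    [[0,0,0],0.013],
    [[0.0056,0.0157,0.01],0],
    [[0.0056,0.0157,0.02],0],
    [[0.0056,0.0157,0.02],0],
    [[0.0056,0.0157,0.02],0],
    [[0,0,0.02],0],
    [[0,0,0.02],0],
    [[0,0,0.017],0],
    [[0,0,0],0],
    [[0,0,0],0]
  ]
}}

```text
t: 4.15
tool_pos: [0.5989, -0.1589, 0.139]
tool_rot: [-2.015, -2.41, 0.0]
contact_force: [0.1, 0.3, 0.6]
opening: 0.0512
grip_force: 0.0
```

```bash
python3 shot.py w2 wrist; python3 -c "
from h import *
plan((.599,-.157),.098,10.4)"
```

```text
scale 1.4285714285714286
t 4.2 TURN first -0.0032 then shift [ 0.002  -0.0002  0.0419] q6 -0.56 F [-0.1 -0.   0.2] open 0.0512 grip 0.0
```

View pics/w2.png

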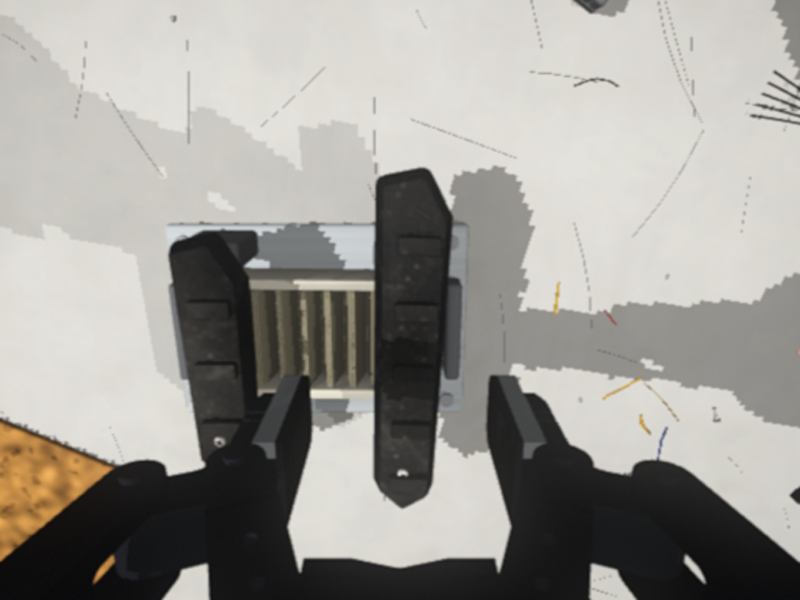

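Strip centred between fingers (centre col ~408 vs finger mid 399); ends at (406,172)/(403,505).

Run:
```python
from h import *
d=pickle.load(open('pics/w2.pkl','rb'))
s=lambda p:[(u/1.4286,v/1.4286) for u,v in p]
def rep(n,P):print(n,P.mean(0).round(4),np.linalg.norm(P[1]-P[0]).round(4),'ang',np.degrees(np.arctan2(*(P[0]-P[1])[::-1])).round(1))
rep('long',ray(d,s([(408,172),(404,505)]),.042));
rep('l far',ray(d,s([(376,200),(451,215)]),.042))
rep('l near',ray(d,s([(376,475),(431,475)]),.042))
rep('left edge',ray(d,s([(377,200),(376,475)]),.042))
rep('base top edge',ray(d,s([(167,224),(468,224)]),.004))
rep('base right',ray(d,s([(468,224),(464,409)]),.004))
rep('short far end',ray(d,s([(170,250),(248,265)]),.042))
rep('filter',ray(d,s([(315,282),(312,392)]),.022))
```

```text
long [ 0.6008 -0.1551] 0.1219 ang 99.8
l far [ 0.5942 -0.1054] 0.024 ang 179.0
l near [ 0.6087 -0.2022] 0.0202 ang -169.8
left edge [ 0.5906 -0.1546] 0.1002 ang 99.3
base top edge [ 0.5607 -0.1232] 0.1165 ang -169.8
base right [ 0.6259 -0.1523] 0.0803 ang 101.2
short far end [ 0.5324 -0.1328] 0.0251 ang 178.8
filter [ 0.5671 -0.1632] 0.0447 ang 96.1
```

>>> {"method": "drive_tool", "body": {
  "rows": [
    [[0.002,0.001,0.01],0],
    [[0,0,0.01],0],
    [[0,0,0.01],0],
    [[0,0,0.01],0],
    [[0,0,0.001],0],
    [[0,0,0],0]
  ]
}}

```text
t: 4.8
tool_pos: [0.5994, -0.156, 0.097]
tool_rot: [-2.013, -2.41, 0.001]
contact_force: [-0.2, -0.2, 0.1]
opening: 0.0515
grip_force: 0.0
```

>>> {"method": "drive_tool", "body": {
  "rows": [
    [[0,0,0],0],
    [[0,0,0],0],
    [[0,0,0],0],
    [[0,0,0],0],
    [[0,0,0],0],
    [[0,0,0],0],
    [[0,0,0],0],
    [[0,0,0],0]
  ],
  "jaw": 1,
  "grip_force": 30
}}

```text
t: 5.6
tool_pos: [0.6003, -0.1564, 0.0988]
tool_rot: [2.013, 2.41, 0.001]
contact_force: [-0.3, 0.0, 5.8]
opening: 0.0234
grip_force: 29.8
```

>>> {"method": "drive_tool", "body": {
  "rows": [
    [[0,0,-0.01],0],
    [[0,0,-0.01],0],
    [[0,0,-0.015],0],
    [[0,0,-0.015],0],
    [[0,0,-0.015],0],
    [[0,0,-0.015],0],
    [[0,0,0],0]
  ]
}}

```text
t: 6.3
tool_pos: [0.6014, -0.1568, 0.1818]
tool_rot: [2.01, 2.407, 0.003]
contact_force: [-0.9, 0.1, -0.2]
opening: 0.0228
grip_force: 29.5
```

```bash
python3 shot.py w3 wrist; python3 -c "
from h import *
plan((.4536,-.3143),.0785,-16)"
```

```text
scale 1.4285714285714286
t 6.3 TURN first 0.4583 then shift [-0.192  -0.0982  0.1016] q6 -0.55 F [-0.2 -0.3 -0.8] open 0.023 grip 29.5
```

View pics/w3.png

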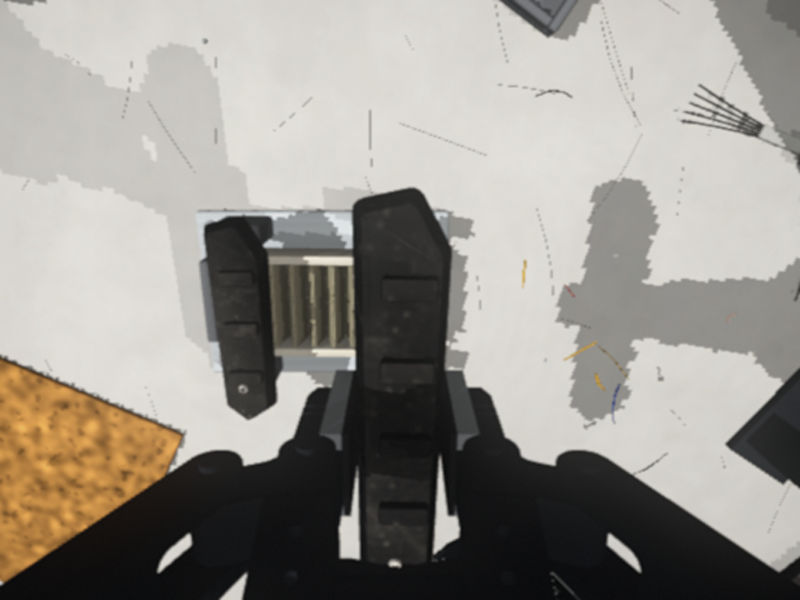

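Strip is held between the pads, level (far end at (410,190)). To the mat.

>>> {"method": "drive_tool", "body": {
  "rows": [
    [[0,0,0],0.0917],
    [[0,0,0],0.0917],
    [[0,0,0],0.0917],
    [[0,0,0],0.0917],
    [[0,0,0],0.0917],
    [[-0.024,-0.0123,0],0],
    [[-0.024,-0.0123,0],0],
    [[-0.024,-0.0123,0],0],
    [[-0.024,-0.0123,0],0],
    [[-0.024,-0.0123,0],0]
  ]
}}

```text
t: 7.35
tool_pos: [0.5063, -0.2549, 0.1768]
tool_rot: [-2.508, -1.889, 0.001]
contact_force: [-0.4, 0.6, 0.2]
opening: 0.0228
grip_force: 29.5
```

>>> {"method": "drive_tool", "body": {
  "rows": [
    [[-0.024,-0.0123,0],0],
    [[-0.024,-0.0123,0],0],
    [[-0.024,-0.0123,0],0],
    [[0,0,0.015],0],
    [[0,0,0.015],0],
    [[0,0,0.015],0],
    [[0,0,0.01],0],
    [[0,0,0.01],0],
    [[0,0,0],0],
    [[0,0,0],0]
  ]
}}

```text
t: 8.35
tool_pos: [0.4525, -0.3134, 0.1128]
tool_rot: [-2.509, -1.891, 0.0]
contact_force: [-0.4, 0.5, -0.4]
opening: 0.0225
grip_force: 29.5
```

```bash
python3 -c "
from h import *
plan((.4536,-.3143),.0785,-16)"
```

```text
t 8.3 TURN first 0.0003 then shift [-0.0006  0.0013  0.0343] q6 -0.46 F [-0.4  0.5 -0.4] open 0.0225 grip 29.5
```

>>> {"method": "drive_tool", "body": {
  "rows": [
    [[0,0.001,0.01],0],
    [[0,0,0.01],0],
    [[0,0,0.008],0],
    [[0,0,0.004],0],
    [[0,0,0.002],0],
    [[0,0,0],0],
    [[0,0,0],0]
  ]
}}

```text
t: 9.05
tool_pos: [0.4534, -0.3141, 0.0792]
tool_rot: [2.509, 1.89, 0.0]
contact_force: [-0.9, -0.2, -1.1]
opening: 0.0233
grip_force: 29.5
```

>>> {"method": "drive_tool", "body": {
  "rows": [
    [[0,0,0],0],
    [[0,0,0],0],
    [[0,0,0],0],
    [[0,0,0],0],
    [[0,0,0],0]
  ],
  "jaw": 0.5
}}

```text
t: 9.55
tool_pos: [0.4532, -0.3139, 0.079]
tool_rot: [2.509, 1.89, 0.0]
contact_force: [-0.7, -0.1, -0.0]
opening: 0.0428
grip_force: 0.0
```

>>> {"method": "drive_tool", "body": {
  "rows": [
    [[0,0,-0.01],0],
    [[0,0,-0.01],0],
    [[0,0,-0.02],0],
    [[0,0,-0.03],0],
    [[0,0,-0.03],0],
    [[0,0,0],0]
  ]
}}

```text
t: 10.15
tool_pos: [0.4556, -0.316, 0.1857]
tool_rot: [2.5, 1.884, 0.003]
contact_force: [1.0, -0.3, 0.6]
opening: 0.0429
grip_force: 0.0
```

```bash
python3 shot.py w4 wrist; python3 -c "
from h import *
plan((.535,-.171),.103,12)"
```

```text
scale 1.4285714285714286
t 10.2 TURN first -0.4889 then shift [0.1246 0.108  0.0804] q6 -0.46 F [-0.  -0.5 -0.2] open 0.0426 grip 0.0
```

View pics/w4.png

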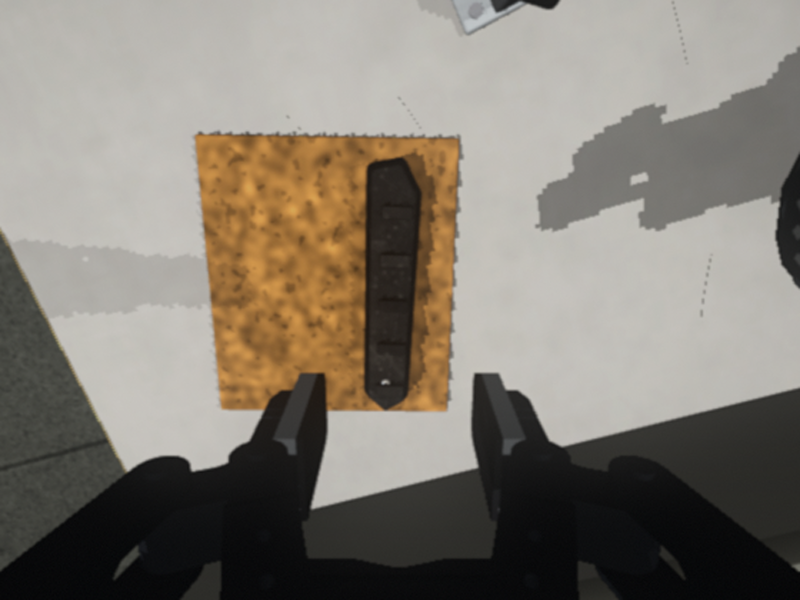

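Long strip lies wholly on the mat, (388,285) centre. Now the short one.

>>> {"method": "drive_tool", "body": {
  "rows": [
    [[0,0,0],-0.0978],
    [[0,0,0],-0.0978],
    [[0,0,0],-0.0978],
    [[0,0,0],-0.0978],
    [[0,0,0],-0.0978],
    [[0.025,0.0215,0],0],
    [[0.025,0.0215,0],0],
    [[0.025,0.0215,0],0],
    [[0.025,0.0215,0],0],
    [[0.025,0.0215,0],0]
  ],
  "jaw": 0.4
}}

```text
t: 11.2
tool_pos: [0.5322, -0.1678, 0.1779]
tool_rot: [-1.976, -2.44, 0.001]
contact_force: [0.5, -1.0, 0.1]
opening: 0.0516
grip_force: 0.0
```

>>> {"method": "drive_tool", "body": {
  "rows": [
    [[0,0,0.02],0],
    [[0,0,0.02],0],
    [[0,0,0],0],
    [[0,0,0],0]
  ]
}}

```text
t: 11.6
tool_pos: [0.5317, -0.169, 0.1381]
tool_rot: [-1.976, -2.44, 0.001]
contact_force: [0.4, -0.2, -0.5]
opening: 0.0513
grip_force: 0.0
```

```bash
python3 shot.py w5 wrist; python3 -c "
from h import *
plan((.535,-.171),.103,12)"
```

```text
scale 1.4285714285714286
t 11.7 TURN first -0.0002 then shift [-0.0021  0.0023  0.0362] q6 -0.65 F [-0.5  0.3  0.9] open 0.0515 grip 0.0
```

View pics/w5.png

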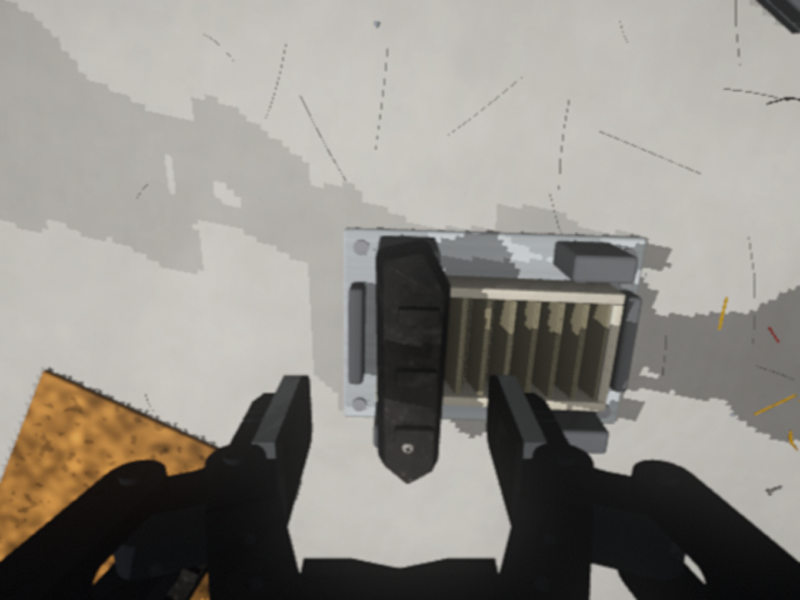

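Short strip ends (408,238)/(408,481); base corners (345,230),(640,238),(343,415); filter right corners (626,296),(609,409).

Run:
```python
from h import *
d=pickle.load(open('pics/w5.pkl','rb'))
s=lambda p:[(u/1.4286,v/1.4286) for u,v in p]
def rep(n,P):print(n,P.mean(0).round(4),np.linalg.norm(P[1]-P[0]).round(4),'ang',np.degrees(np.arctan2(*(P[0]-P[1])[::-1])).round(1))
rep('short',ray(d,s([(408,238),(408,481)]),.042));
rep('left edge',ray(d,s([(378,250),(377,455)]),.042))
rep('base top edge',ray(d,s([(345,230),(643,238)]),.004))
rep('base left',ray(d,s([(345,230),(343,415)]),.004))
rep('filt right',ray(d,s([(626,296),(609,409)]),.022))
rep('filt top',ray(d,s([(452,290),(626,296)]),.022))
```

```text
short [ 0.5351 -0.1694] 0.0903 ang 102.3
left edge [ 0.5242 -0.1681] 0.0754 ang 101.1
base top edge [ 0.56   -0.1239] 0.1158 ang -169.5
base left [ 0.5099 -0.1741] 0.0806 ang 99.7
filt right [ 0.6138 -0.1562] 0.0464 ang 101.0
filt top [ 0.5779 -0.1389] 0.0639 ang -170.0
```

>>> {"method": "drive_tool", "body": {
  "rows": [
    [[-0.001,0.0025,0.01],0],
    [[0,0,0.01],0],
    [[0,0,0.01],0],
    [[0,0,0.006],0],
    [[0,0,0],0],
    [[0,0,0],0]
  ]
}}

```text
t: 12.25
tool_pos: [0.5349, -0.1697, 0.1026]
tool_rot: [-1.977, -2.441, 0.0]
contact_force: [-0.2, 0.0, -0.5]
opening: 0.0508
grip_force: 0.0
```

>>> {"method": "drive_tool", "body": {
  "rows": [
    [[0,0,0],0],
    [[0,0,0],0],
    [[0,0,0],0],
    [[0,0,0],0],
    [[0,0,0],0],
    [[0,0,0],0],
    [[0,0,0],0],
    [[0,0,0],0]
  ],
  "jaw": 1
}}

```text
t: 13.05
tool_pos: [0.5354, -0.1699, 0.1037]
tool_rot: [1.976, 2.441, 0.0]
contact_force: [-0.6, 0.5, 5.4]
opening: 0.0229
grip_force: 29.9
```

>>> {"method": "drive_tool", "body": {
  "rows": [
    [[0,0,-0.01],0],
    [[0,0,-0.01],0],
    [[0,0,-0.015],0],
    [[0,0,-0.015],0],
    [[0,0,-0.015],0],
    [[0,0,0],0]
  ]
}}

```text
t: 13.65
tool_pos: [0.5367, -0.1705, 0.1717]
tool_rot: [1.973, 2.437, 0.002]
contact_force: [0.6, -1.1, -0.6]
opening: 0.0227
grip_force: 29.6
```

```bash
python3 -c "
from h import *
plan((.392,-.2965),.0785,-16)"
```

```text
t 13.7 TURN first 0.4888 then shift [-0.1607 -0.1048  0.0933] q6 -0.65 F [ 0.6 -1.1 -0.6] open 0.0227 grip 29.6
```

>>> {"method": "drive_tool", "body": {
  "rows": [
    [[0,0,0],0.0978],
    [[0,0,0],0.0978],
    [[0,0,0],0.0978],
    [[0,0,0],0.0978],
    [[0,0,0],0.0978],
    [[-0.023,-0.015,0],0],
    [[-0.023,-0.015,0],0],
    [[-0.023,-0.015,0],0],
    [[-0.023,-0.015,0],0],
    [[-0.023,-0.015,0],0]
  ]
}}

```text
t: 14.65
tool_pos: [0.4301, -0.26, 0.1676]
tool_rot: [-2.509, -1.89, 0.0]
contact_force: [-0.5, -0.7, -1.2]
opening: 0.0228
grip_force: 29.6
```

>>> {"method": "drive_tool", "body": {
  "rows": [
    [[-0.023,-0.015,0],0],
    [[-0.023,-0.015,0],0],
    [[0,0,0.015],0],
    [[0,0,0.015],0],
    [[0,0,0.015],0],
    [[0,0,0.01],0],
    [[0,0,0.01],0],
    [[0,0,0],0],
    [[0,0,0],0]
  ]
}}

```text
t: 15.55
tool_pos: [0.3899, -0.2954, 0.1029]
tool_rot: [-2.509, -1.891, -0.0]
contact_force: [-0.1, -0.6, -0.6]
opening: 0.0226
grip_force: 29.6
```

```bash
python3 -c "
from h import *
plan((.392,-.2965),.0775,-16)"
```

```text
t 15.6 TURN first 0.0001 then shift [-0.0005  0.0024  0.0254] q6 -0.52 F [-0.1 -0.6 -0.6] open 0.0226 grip 29.6
```

>>> {"method": "drive_tool", "body": {
  "rows": [
    [[0,0.002,0.01],0],
    [[0,0,0.008],0],
    [[0,0,0.004],0],
    [[0,0,0.003],0],
    [[0,0,0],0],
    [[0,0,0],0]
  ]
}}

```text
t: 16.15
tool_pos: [0.3916, -0.2961, 0.078]
tool_rot: [2.509, 1.89, 0.0]
contact_force: [-0.3, 0.7, -0.2]
opening: 0.0227
grip_force: 29.6
```

>>> {"method": "drive_tool", "body": {
  "rows": [
    [[0,0,0],0],
    [[0,0,0],0],
    [[0,0,0],0],
    [[0,0,0],0],
    [[0,0,0],0]
  ],
  "jaw": 0.5
}}

```text
t: 16.65
tool_pos: [0.3916, -0.2961, 0.078]
tool_rot: [2.509, 1.89, 0.0]
contact_force: [0.0, -0.1, -0.7]
opening: 0.043
grip_force: 0.0
```

>>> {"method": "drive_tool", "body": {
  "rows": [
    [[0,0,-0.01],0],
    [[0,0,-0.01],0],
    [[0,0,-0.02],0],
    [[0,0,-0.03],0],
    [[0,0,-0.03],0],
    [[0,0,0],0]
  ]
}}

```text
t: 17.25
tool_pos: [0.3938, -0.2982, 0.1843]
tool_rot: [2.5, 1.884, 0.002]
contact_force: [1.3, -1.3, 1.0]
opening: 0.0423
grip_force: 0.0
```

```bash
python3 shot.py w6 wrist; python3 -c "
from h import *
plan((.569,-.164),.079,100.3)"
```

```text
scale 1.4285714285714286
t 17.3 TURN first 1.1116 then shift [ 0.1974 -0.1004  0.1015] q6 -0.52 F [-0.5  0.4  0.5] open 0.0424 grip 0.0
```

View pics/w6.png

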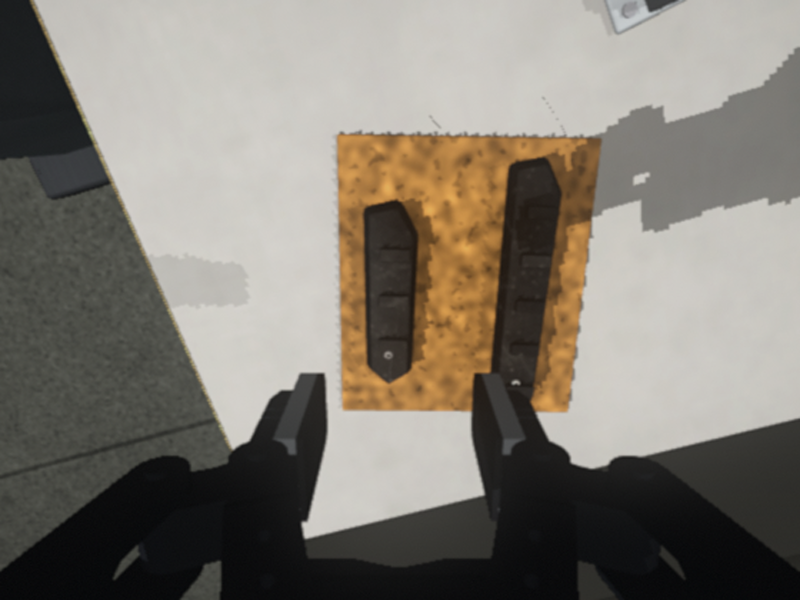

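>>> {"method": "drive_tool", "body": {
  "rows": [
    [[0,0,0],0.139],
    [[0,0,0],0.139],
    [[0,0,0],0.139],
    [[0,0,0],0.139],
    [[0,0,0],0.139],
    [[0,0,0],0.139],
    [[0,0,0],0.139],
    [[0,0,0],0.139],
    [[0.022,-0.011,0],0],
    [[0.022,-0.011,0],0]
  ],
  "jaw": 0.25
}}

```text
t: 18.3
tool_pos: [0.4307, -0.2661, 0.177]
tool_rot: [-3.128, -0.279, 0.002]
contact_force: [-0.2, 0.0, 0.9]
opening: 0.0643
grip_force: 0.0
```

>>> {"method": "drive_tool", "body": {
  "rows": [
    [[0.022,-0.011,0],0],
    [[0.022,-0.011,0],0],
    [[0.022,-0.011,0],0],
    [[0.022,-0.011,0],0],
    [[0.022,-0.011,0],0],
    [[0.022,-0.011,0],0],
    [[0.022,-0.011,0.02],0],
    [[0,0,0.02],0],
    [[0,0,0],0],
    [[0,0,0],0]
  ]
}}

```text
t: 19.3
tool_pos: [0.568, -0.1631, 0.1369]
tool_rot: [-3.128, -0.281, 0.004]
contact_force: [0.6, 0.9, 0.2]
opening: 0.0639
grip_force: 0.0
```

```bash
python3 shot.py w7 wrist; python3 -c "
from h import *
plan((.569,-.164),.079,100.3)"
```

```text
scale 1.4285714285714286
t 19.4 TURN first -0.0009 then shift [0.0004 0.0006 0.0591] q6 0.99 F [-0.4 -0.1  0.2] open 0.064 grip 0.0
```

View pics/w7.png

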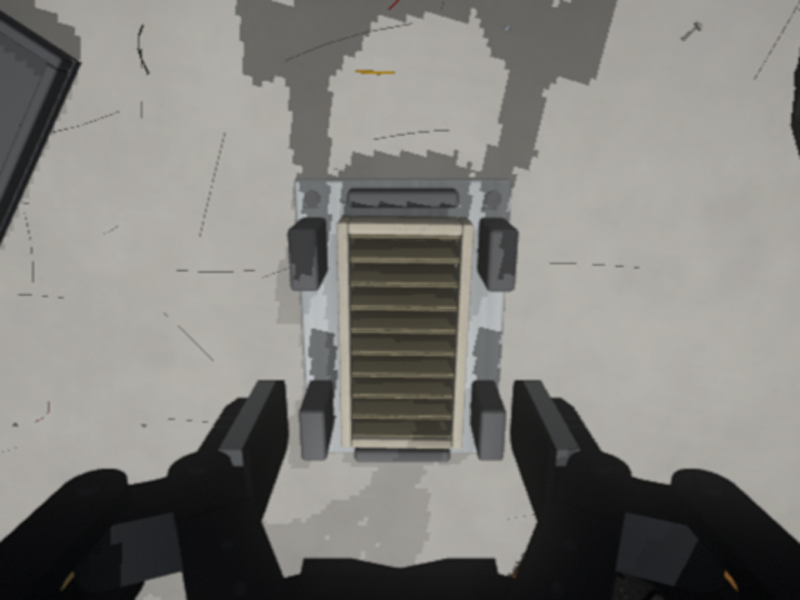

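Filter centred (col 404 vs fingers' 400), far corners (340,222),(472,222), near (343,446),(461,446).

Run:
```python
from h import *
d=pickle.load(open('pics/w7.pkl','rb'))
s=lambda p:[(u/1.4286,v/1.4286) for u,v in p]
f=ray(d,s([(340,222),(472,222),(461,446),(343,446)]),.022);print(f.mean(0),np.linalg.norm(np.roll(f,-1,0)-f,axis=1))
b=ray(d,s([(297,181),(514,181)]),.004);print(b.mean(0),np.linalg.norm(b[1]-b[0]),'holder ctr',b.mean(0)-.059*np.array([np.cos(.182),np.sin(.182)]),np.degrees(np.arctan2(*(b[0]-b[1])[::-1])))
```

```text
[ 0.56838411 -0.16406843] [0.04606066 0.08978621 0.04710342 0.08983508]
[ 0.62486012 -0.1544045 ] 0.08118859708289022 holder ctr [ 0.56683459 -0.16508331] 100.29503324616203
```

>>> {"method": "drive_tool", "body": {
  "rows": [
    [[0,0,0.015],0],
    [[0,0,0.015],0],
    [[0,0,0.015],0],
    [[0,0,0.01],0],
    [[0,0,0.003],0],
    [[0,0,0],0],
    [[0,0,0],0]
  ]
}}

```text
t: 20.05
tool_pos: [0.5691, -0.1635, 0.0803]
tool_rot: [3.129, 0.281, 0.001]
contact_force: [0.2, -0.0, -0.1]
opening: 0.0643
grip_force: 0.0
```

>>> {"method": "drive_tool", "body": {
  "rows": [
    [[0,0,0],0],
    [[0,0,0],0],
    [[0,0,0],0],
    [[0,0,0],0],
    [[0,0,0],0],
    [[0,0,0],0],
    [[0,0,0],0]
  ],
  "jaw": 1
}}

```text
t: 20.75
tool_pos: [0.5695, -0.1636, 0.081]
tool_rot: [3.128, 0.281, 0.003]
contact_force: [-0.6, -0.4, 6.3]
opening: 0.0472
grip_force: 32.8
```

>>> {"method": "drive_tool", "body": {
  "rows": [
    [[0,0,-0.01],0],
    [[0,0,-0.01],0],
    [[0,0,-0.015],0],
    [[0,0,-0.015],0],
    [[0,0,-0.015],0],
    [[0,0,-0.015],0],
    [[0,0,0],0]
  ]
}}

```text
t: 21.45
tool_pos: [0.5704, -0.164, 0.1637]
tool_rot: [3.126, 0.281, 0.008]
contact_force: [0.4, -0.5, -0.8]
opening: 0.0477
grip_force: 32.1
```

```bash
python3 -c "
from h import *
plan((.611,.047),.0805,67)"
```

```text
t 21.4 TURN first 0.5807 then shift [-0.0455 -0.2104  0.0822] q6 0.99 F [ 0.4 -0.5 -0.8] open 0.0477 grip 32.1
```

>>> {"method": "drive_tool", "body": {
  "rows": [
    [[0,0,0],0.1161],
    [[0,0,0],0.1161],
    [[0,0,0],0.1161],
    [[0,0,0],0.1161],
    [[0,0,0],0.1161],
    [[-0.0045,-0.021,0],0],
    [[-0.0045,-0.021,0],0],
    [[-0.0045,-0.021,0],0],
    [[-0.0045,-0.021,0],0],
    [[-0.0045,-0.021,0],0]
  ]
}}

```text
t: 22.45
tool_pos: [0.5888, -0.057, 0.1594]
tool_rot: [-3.079, 0.626, 0.002]
contact_force: [-0.6, 0.4, -0.3]
opening: 0.0472
grip_force: 32.1
```

>>> {"method": "drive_tool", "body": {
  "rows": [
    [[-0.0045,-0.021,0],0],
    [[-0.0045,-0.021,0],0],
    [[-0.0045,-0.021,0],0],
    [[-0.0045,-0.021,0],0],
    [[-0.0045,-0.021,0],0],
    [[0,0,0.02],0],
    [[0,0,0.02],0],
    [[0,0,0.01],0],
    [[0,0,0],0],
    [[0,0,0],0]
  ]
}}

```text
t: 23.45
tool_pos: [0.6095, 0.0474, 0.1101]
tool_rot: [-3.079, 0.626, -0.0]
contact_force: [-0.1, -0.4, 0.3]
opening: 0.0473
grip_force: 32.1
```

```bash
python3 -c "
from h import *
plan((.611,.047),.0815,67)"
```

```text
t 23.4 TURN first -0.0 then shift [ 0.0016 -0.0002  0.0286] q6 1.93 F [-0.1 -0.4  0.3] open 0.0473 grip 32.1
```

>>> {"method": "drive_tool", "body": {
  "rows": [
    [[0,0,0.01],0],
    [[0,0,0.01],0],
    [[0,0,0.005],0],
    [[0,0,0.0035],0],
    [[0,0,0],0],
    [[0,0,0],0]
  ]
}}

```text
t: 24.05
tool_pos: [0.6095, 0.0476, 0.0814]
tool_rot: [-3.079, 0.626, -0.0]
contact_force: [-0.2, -0.7, 0.2]
opening: 0.0469
grip_force: 32.1
```

>>> {"method": "drive_tool", "body": {
  "rows": [
    [[0,0,0],0],
    [[0,0,0],0],
    [[0,0,0],0],
    [[0,0,0],0],
    [[0,0,0],0]
  ],
  "jaw": 0.27
}}

```text
t: 24.55
tool_pos: [0.6094, 0.0476, 0.0815]
tool_rot: [-3.079, 0.626, -0.0]
contact_force: [0.0, -0.9, 0.6]
opening: 0.0621
grip_force: 0.0
```

>>> {"method": "drive_tool", "body": {
  "rows": [
    [[0,0,-0.01],0],
    [[0,0,-0.01],0],
    [[0,0,-0.02],0],
    [[0,0,-0.02],0],
    [[0,0,-0.02],0],
    [[0,0,0],0]
  ]
}}

```text
t: 25.15
tool_pos: [0.6118, 0.0475, 0.1664]
tool_rot: [-3.077, 0.626, -0.013]
contact_force: [0.1, -0.5, 0.4]
opening: 0.0622
grip_force: 0.0
```

```bash
python3 -c "
from h import *
plan((.4492,.2133),.078,-28.5)"
```

```text
t 25.1 TURN first -1.4746 then shift [ 0.0674 -0.2217  0.0896] q6 1.93 F [ 0.1 -0.5  0.4] open 0.0622 grip 0.0
```

>>> {"method": "drive_tool", "body": {
  "rows": [
    [[0,0,0],-0.1475],
    [[0,0,0],-0.1475],
    [[0,0,0],-0.1475],
    [[0,0,0],-0.1475],
    [[0,0,0],-0.1475],
    [[0,0,0],-0.1475],
    [[0,0,0],-0.1475],
    [[0,0,0],-0.1475],
    [[0,0,0],-0.1475],
    [[0,0,0],-0.1475]
  ]
}}

```text
t: 26.15
tool_pos: [0.609, 0.0476, 0.1607]
tool_rot: [-2.694, -1.615, 0.001]
contact_force: [-0.4, -0.6, 0.2]
opening: 0.0625
grip_force: 0.0
```

>>> {"method": "drive_tool", "body": {
  "rows": [
    [[0.0075,-0.0246,0],0],
    [[0.0075,-0.0246,0],0],
    [[0.0075,-0.0246,0],0],
    [[0.0075,-0.0246,0],0],
    [[0.0075,-0.0246,0],0],
    [[0.0075,-0.0246,0],0],
    [[0.0075,-0.0246,0],0],
    [[0.0075,-0.0246,0],0],
    [[0.0075,-0.0246,0.02],0],
    [[0,0,0],0]
  ]
}}

```text
t: 27.15
tool_pos: [0.4433, 0.2133, 0.1382]
tool_rot: [-2.695, -1.61, 0.009]
contact_force: [-0.5, 0.7, 0.0]
opening: 0.0623
grip_force: 0.0
```

```bash
python3 shot.py w8 wrist; python3 -c "
from h import *
plan((.4492,.2133),.078,-28.5)"
```

```text
scale 1.4285714285714286
t 27.2 TURN first 0.0027 then shift [0.0027 0.0036 0.0615] q6 0.79 F [-0.1 -0.4  0.3] open 0.0622 grip 0.0
```

View pics/w8.png

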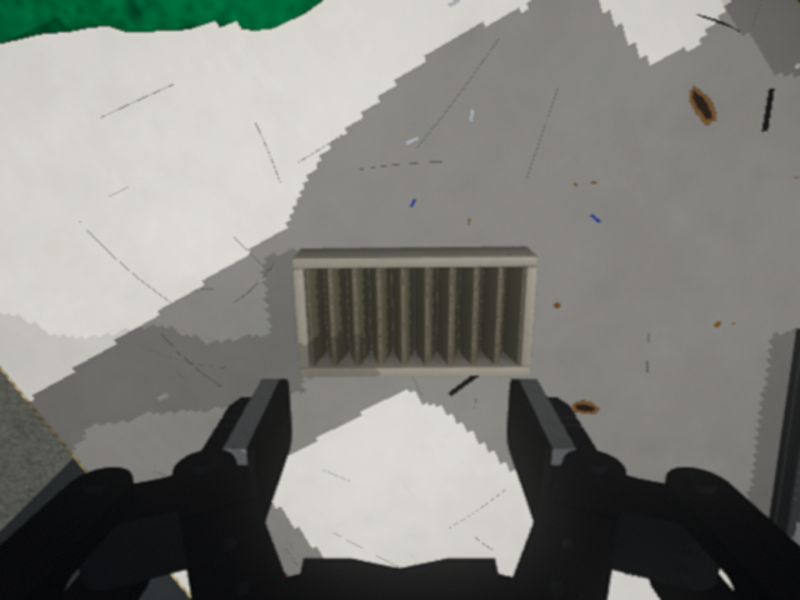

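The fresh filter's long side is along the closing axis: I need a quarter turn. Corners (294,258),(536,258),(529,374),(304,374).

Run:
```python
from h import *
d=pickle.load(open('pics/w8.pkl','rb'))
s=lambda p:[(u/1.4286,v/1.4286) for u,v in p]
f=ray(d,s([(294,258),(536,258),(529,374),(304,374)]),.018);print(f.mean(0),np.linalg.norm(np.roll(f,-1,0)-f,axis=1),np.degrees(np.arctan2(*(np.roll(f,-1,0)-f).T[::-1])))
plan(f.mean(0),.0785,61.5)
```

```text
[0.45194985 0.21766744] [0.08859727 0.0466426  0.08828151 0.04674047] [ -28.2320687  -117.23441442  151.82720345   63.15069516]
t 27.2 TURN first -1.5681 then shift [-0.0036  0.0078  0.061 ] q6 0.79 F [-0.1 -0.4  0.3] open 0.0622 grip 0.0
```

>>> {"method": "drive_tool", "body": {
  "rows": [
    [[0,0,0],-0.1427],
    [[0,0,0],-0.1427],
    [[0,0,0],-0.1427],
    [[0,0,0],-0.1427],
    [[0,0,0],-0.1427],
    [[0,0,0],-0.1427],
    [[0,0,0],-0.1427],
    [[0,0,0],-0.1427],
    [[0,0,0],-0.1427],
    [[0,0,0],-0.1427]
  ]
}}

```text
t: 28.2
tool_pos: [0.4481, 0.2118, 0.1421]
tool_rot: [0.982, 2.983, 0.001]
contact_force: [-0.0, 0.0, -1.0]
opening: 0.062
grip_force: 0.0
```

>>> {"method": "drive_tool", "body": {
  "rows": [
    [[0,0,0],-0.141],
    [[-0.003,0.006,0],0],
    [[0,0,0],0],
    [[0,0,0],0]
  ]
}}

```text
t: 28.6
tool_pos: [0.4531, 0.2162, 0.1417]
tool_rot: [0.78, 3.043, 0.0]
contact_force: [-0.7, 0.8, 0.1]
opening: 0.0618
grip_force: 0.0
```

```bash
python3 -c "
from h import *
plan((.451,.2168),.0785,61.5)"
```

```text
t 28.6 TURN first -0.0047 then shift [ 0.0022 -0.0005  0.0632] q6 -0.77 F [-0.7  0.8  0.1] open 0.0618 grip 0.0
```

>>> {"method": "drive_tool", "body": {
  "rows": [
    [[0.002,0,0.015],0],
    [[0,0,0.015],0],
    [[0,0,0.015],0],
    [[0,0,0.012],0],
    [[0,0,0.0055],0],
    [[0,0,0],0],
    [[0,0,0],0]
  ]
}}

```text
t: 29.3
tool_pos: [0.4509, 0.2173, 0.0791]
tool_rot: [0.777, 3.044, 0.0]
contact_force: [0.2, 0.1, -0.2]
opening: 0.0624
grip_force: 0.0
```

>>> {"method": "drive_tool", "body": {
  "rows": [
    [[0,0,0],0],
    [[0,0,0],0],
    [[0,0,0],0],
    [[0,0,0],0],
    [[0,0,0],0],
    [[0,0,0],0],
    [[0,0,0],0]
  ],
  "jaw": 1
}}

```text
t: 30.0
tool_pos: [0.4515, 0.2175, 0.08]
tool_rot: [0.777, 3.042, 0.002]
contact_force: [-0.1, -0.7, 5.8]
opening: 0.047
grip_force: 32.0
```

>>> {"method": "drive_tool", "body": {
  "rows": [
    [[0,0,-0.01],0],
    [[0,0,-0.01],0],
    [[0,0,-0.015],0],
    [[0,0,-0.015],0],
    [[0,0,-0.015],0],
    [[0,0,-0.02],0],
    [[0,0,-0.02],0],
    [[0,0,0],0]
  ]
}}

```text
t: 30.8
tool_pos: [0.4523, 0.2178, 0.1877]
tool_rot: [0.775, 3.039, 0.006]
contact_force: [0.7, 0.1, 1.0]
opening: 0.047
grip_force: 31.4
```

```bash
python3 shot.py w9 wrist; python3 -c "
from h import *
plan((.5673,-.1642),.084,100.3)"
```

```text
scale 1.4285714285714286
t 30.9 TURN first -0.6796 then shift [-0.0454 -0.3965  0.1008] q6 -0.77 F [-0.5 -0.  -1. ] open 0.0473 grip 31.4
```

View pics/w9.png

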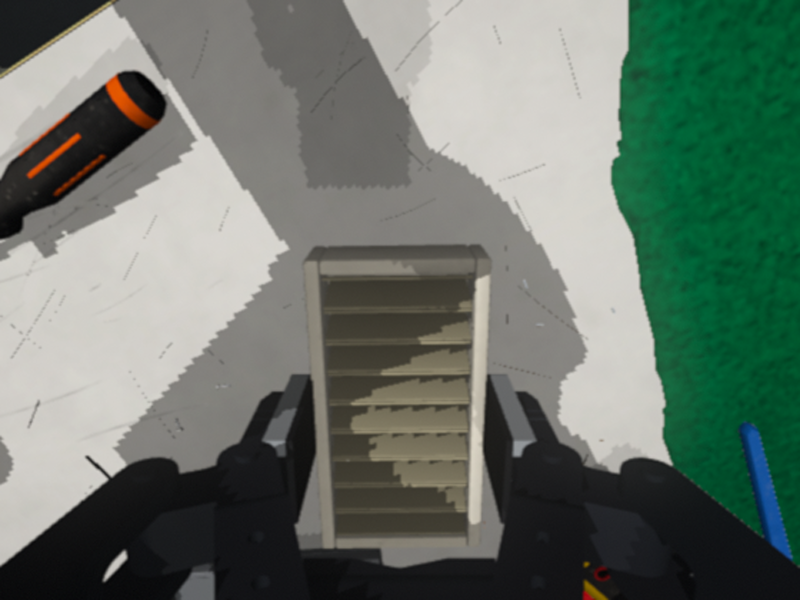

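Filter held level; corners (305,260),(490,258),(480,546),(322,547). Check its offset in the grip.

Run:
```python
from h import *
from station import ctrl
d=pickle.load(open('pics/w9.pkl','rb'))
s=lambda p:[(u/1.4286,v/1.4286) for u,v in p]
o=ctrl.get_obs();T=Ro.from_rotvec(o['tool_rot']).as_matrix()
f=ray(d,s([(305,260),(490,258),(480,546),(322,547)]),o['tool_pos'][2]-.062);print(f.mean(0),np.linalg.norm(np.roll(f,-1,0)-f,axis=1),np.degrees(np.arctan2(*(np.roll(f,-1,0)-f).T[::-1])))
print(o['tool_pos'],'offset in tool',T.T@np.array([*(f.mean(0)-o['tool_pos'][:2]),0]))
plan((.5673,-.1642),.084,100.3)
```

```text
[0.45435893 0.21810719] [0.04780812 0.09174714 0.04902198 0.09140079] [  61.94379114  -27.59264823 -118.45892904  151.64893907]
[0.45148968 0.2175149  0.18578129] offset in tool [-2.23439729e-03  1.89492695e-03  1.10292731e-05]
t 30.9 TURN first -0.6796 then shift [-0.0454 -0.3965  0.1008] q6 -0.77 F [-0.5 -0.  -1. ] open 0.0473 grip 31.4
```

>>> {"method": "drive_tool", "body": {
  "rows": [
    [[0,0,0],-0.136],
    [[0,0,0],-0.136],
    [[0,0,0],-0.136],
    [[0,0,0],-0.136],
    [[0,0,0],-0.136],
    [[-0.003,-0.0264,0],0],
    [[-0.003,-0.0264,0],0],
    [[-0.003,-0.0264,0],0],
    [[-0.003,-0.0264,0],0],
    [[-0.003,-0.0264,0],0]
  ]
}}

```text
t: 31.85
tool_pos: [0.4883, 0.089, 0.1822]
tool_rot: [0.283, -3.126, -0.0]
contact_force: [0.6, 0.7, -0.0]
opening: 0.0468
grip_force: 31.3
```

>>> {"method": "drive_tool", "body": {
  "rows": [
    [[-0.003,-0.0264,0],0],
    [[-0.003,-0.0264,0],0],
    [[-0.003,-0.0264,0],0],
    [[-0.003,-0.0264,0],0],
    [[-0.003,-0.0264,0],0],
    [[-0.003,-0.0264,0],0],
    [[-0.003,-0.0264,0],0],
    [[-0.003,-0.0264,0],0],
    [[-0.003,-0.0264,0],0],
    [[-0.003,-0.0264,0],0]
  ]
}}

```text
t: 32.85
tool_pos: [0.5653, -0.165, 0.182]
tool_rot: [0.282, -3.126, -0.002]
contact_force: [0.9, 0.2, -0.2]
opening: 0.0474
grip_force: 31.3
```

>>> {"method": "drive_tool", "body": {
  "rows": [
    [[0,0,0.02],0],
    [[0,0,0.02],0],
    [[0,0,0],0],
    [[0,0,0],0]
  ]
}}

```text
t: 33.25
tool_pos: [0.565, -0.1639, 0.1425]
tool_rot: [0.282, -3.126, -0.002]
contact_force: [0.5, 0.2, -0.4]
opening: 0.047
grip_force: 31.3
```

```bash
python3 -c "
from h import *
plan((.565,-.1646),.0845,100.3)"
```

```text
t 33.2 TURN first 0.0004 then shift [ 0.     -0.0008  0.058 ] q6 -2.16 F [ 0.5  0.2 -0.4] open 0.047 grip 31.3
```

>>> {"method": "drive_tool", "body": {
  "rows": [
    [[0,-0.001,0.015],0],
    [[0,0,0.015],0],
    [[0,0,0.01],0],
    [[0,0,0.008],0],
    [[0,0,0.005],0],
    [[0,0,0.004],0],
    [[0,0,0],0],
    [[0,0,0],0]
  ]
}}

```text
t: 34.05
tool_pos: [0.5664, -0.1654, 0.0872]
tool_rot: [-0.283, 3.128, -0.0]
contact_force: [-1.0, 0.0, 0.4]
opening: 0.0473
grip_force: 31.3
```

>>> {"method": "drive_tool", "body": {
  "rows": [
    [[0,0,0.0005],0],
    [[0,0,0],0]
  ]
}}

```text
t: 34.25
tool_pos: [0.5664, -0.1653, 0.0869]
tool_rot: [-0.283, 3.128, -0.001]
contact_force: [0.0, -0.1, -0.4]
opening: 0.047
grip_force: 31.3
```

No contact yet; lower the last few mm, then release.

>>> {"method": "drive_tool", "body": {
  "rows": [
    [[0.001,-0.0005,0.001],0],
    [[0,0,0.001],0],
    [[0,0,0.0005],0],
    [[0,0,0],0],
    [[0,0,0],0]
  ]
}}

```text
t: 34.75
tool_pos: [0.5652, -0.1659, 0.084]
tool_rot: [-0.283, 3.129, -0.0]
contact_force: [-0.7, 0.7, 1.2]
opening: 0.047
grip_force: 31.5
```

>>> {"method": "drive_tool", "body": {
  "rows": [
    [[0,0,0],0],
    [[0,0,0],0],
    [[0,0,0],0],
    [[0,0,0],0],
    [[0,0,0],0]
  ],
  "jaw": 0.25
}}

```text
t: 35.25
tool_pos: [0.5652, -0.1659, 0.0839]
tool_rot: [-0.283, 3.129, -0.0]
contact_force: [-0.2, -0.6, -0.7]
opening: 0.0639
grip_force: 0.0
```

>>> {"method": "drive_tool", "body": {
  "rows": [
    [[0,0,-0.01],0],
    [[0,0,-0.01],0],
    [[0,0,-0.02],0],
    [[0,0,-0.03],0],
    [[0,0,-0.03],0],
    [[0,0,0],0]
  ]
}}

```text
t: 35.85
tool_pos: [0.5681, -0.1671, 0.191]
tool_rot: [-0.282, 3.119, -0.009]
contact_force: [0.5, 0.5, -0.0]
opening: 0.0639
grip_force: 0.0
```

```bash
python3 shot.py w10 wrist; python3 -c "
from h import *
plan((.4535,-.3142),.0795,-16)"
```

```text
scale 1.4285714285714286
t 35.9 TURN first -1.1113 then shift [0.1738 0.0689 0.1075] q6 -2.16 F [-0.3 -0.   0.1] open 0.0641 grip 0.0
```

View pics/w10.png

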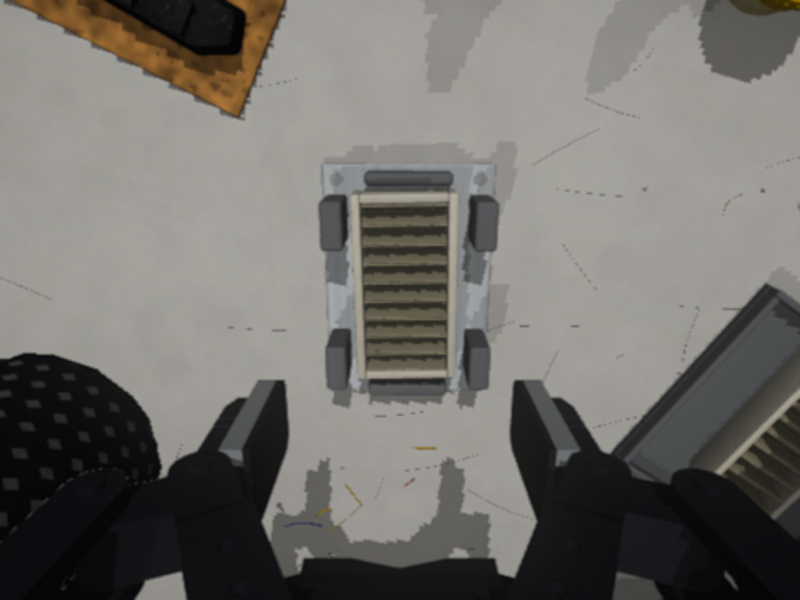

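Fresh filter lies flat in the seat between posts and stops ((405,285) centre); used one is in the tray. Now the long strip back.

>>> {"method": "drive_tool", "body": {
  "rows": [
    [[0,0,0],-0.139],
    [[0,0,0],-0.139],
    [[0,0,0],-0.139],
    [[0,0,0],-0.139],
    [[0,0,0],-0.139],
    [[0,0,0],-0.139],
    [[0,0,0],-0.139],
    [[0,0,0],-0.139],
    [[0.0217,0.0086,0],0],
    [[0.0217,0.0086,0],0]
  ],
  "jaw": 0.43
}}

```text
t: 36.9
tool_pos: [0.5517, -0.1499, 0.1822]
tool_rot: [1.759, -2.54, 0.056]
contact_force: [-0.1, -0.3, 0.4]
opening: 0.0486
grip_force: 0.0
```

>>> {"method": "drive_tool", "body": {
  "rows": [
    [[0.0217,0.0086,0],0],
    [[0.0217,0.0086,0],0],
    [[0.0217,0.0086,0],0],
    [[0.0217,0.0086,0],0],
    [[0.0217,0.0086,0],0],
    [[0.0217,0.0086,0],0],
    [[0,0,0.03],0],
    [[0,0,0.02],0],
    [[0,0,0],0],
    [[0,0,0],0]
  ]
}}

```text
t: 37.9
tool_pos: [0.4779, -0.202, 0.1386]
tool_rot: [1.619, -2.566, 0.117]
contact_force: [-0.2, -0.6, 0.8]
opening: 0.0487
grip_force: 0.0
```

```bash
python3 -c "
from h import *
plan((.4533,-.3140),.079,-16)"
```

```text
t 37.9 TURN first -0.1656 then shift [ 0.1058 -0.0067  0.074 ] q6 -3.13 F [-0.2 -0.6  0.8] open 0.0487 grip 0.0
```

Wrist joint reached its limit; turn the other way (half turn gives the same grasp).

>>> {"method": "drive_tool", "body": {
  "rows": [
    [[0,0,-0.015],0.145],
    [[0,0,-0.015],0.145],
    [[0,0,0],0.145],
    [[0,0,0],0.145],
    [[0,0,0],0.145],
    [[0,0,0],0.145],
    [[0,0,0],0.145],
    [[0,0,0],0.145],
    [[0,0,0],0.145],
    [[0,0,0],0.145]
  ]
}}

```text
t: 38.9
tool_pos: [0.4806, -0.1985, 0.1704]
tool_rot: [-0.511, -3.069, 0.2]
contact_force: [0.8, 0.2, 0.3]
opening: 0.0484
grip_force: 0.0
```

```bash
python3 -c "
from h import *
from station import ctrl
plan((.4533,-.3140),.15,-16); o=ctrl.get_obs();print(Ro.from_rotvec(o['tool_rot']).as_matrix()[:,2],o['q'])"
```

```text
t 38.9 TURN first 1.5201 then shift [-0.1186  0.0082  0.0192] q6 -1.68 F [0.8 0.2 0.3] open 0.0484 grip 0.0
[-0.04419671 -0.12269566 -0.99145974] [-0.48316844 -0.07537372  1.97526151 -0.13766133  1.22671708 -1.67833511]
```

Turning cleared the limit but left a 7.5° tilt in the commanded pose. I'll undo it by pressing gently against the opposite wrist limit in small steps, in free air.

>>> {"method": "drive_tool", "body": {
  "rows": [
    [[0,0,-0.005],0.145],
    [[0,0,-0.005],0.145],
    [[0,0,-0.005],0.145],
    [[0,0,-0.005],0.145],
    [[0,0,0],0.145],
    [[0,0,0],0.145],
    [[0,0,0],0.145],
    [[0,0,0],0.145],
    [[0,0,0],0.145],
    [[0,0,0],0.145]
  ]
}}

```text
t: 39.9
tool_pos: [0.4815, -0.1961, 0.1902]
tool_rot: [2.385, 1.932, -0.172]
contact_force: [0.7, 0.0, 0.6]
opening: 0.0484
grip_force: 0.0
```

>>> {"method": "drive_tool", "body": {
  "rows": [
    [[0,0,0],0.145],
    [[0,0,0],0.145],
    [[0,0,0],0.145],
    [[0,0,0],0.145],
    [[0,0,0],0.145],
    [[0,0,0],0.145],
    [[0,0,0],0.145],
    [[0,0,0],0.145],
    [[0,0,0],0.145],
    [[0,0,0],0.145]
  ]
}}

```text
t: 40.9
tool_pos: [0.4815, -0.1961, 0.1902]
tool_rot: [3.013, -0.133, -0.059]
contact_force: [1.1, -0.1, 0.1]
opening: 0.0488
grip_force: 0.0
```

>>> {"method": "drive_tool", "body": {
  "rows": [
    [[0,0,0],0.145],
    [[0,0,0],0.145],
    [[0,0,0],0.145],
    [[0,0,0],0.145],
    [[0,0,0],0.145],
    [[0,0,0],0.145],
    [[0,0,0],0.145],
    [[0,0,0],0.145],
    [[0,0,0],0.145],
    [[0,0,0],0.145]
  ]
}}

```text
t: 41.9
tool_pos: [0.4815, -0.1961, 0.1902]
tool_rot: [2.171, -2.102, 0.081]
contact_force: [0.5, 0.4, -0.7]
opening: 0.0486
grip_force: 0.0
```

```bash
cat >> h.py <<'E'
def tilt():
    from station import ctrl
    o=ctrl.get_obs();T=Ro.from_rotvec(o['tool_rot']).as_matrix();print('z',T[:,2].round(4),'q',np.round(o['q'],3),'pos',o['tool_pos'].round(4));return o,T
E
python3 -c "
from h import *
o,T=tilt();print(T.T@(np.array([.50,-.165,.2])-o['tool_pos']))"
```

```text
z [-0.0442 -0.1227 -0.9915] q [-0.478 -0.1    1.962 -0.136  1.265  2.671] pos [ 0.4815 -0.1961  0.1902]
[-0.02897276 -0.01894358 -0.01433741]
```

>>> {"method": "drive_tool", "body": {
  "rows": [
    [[-0.01,-0.006,-0.005],0.145],
    [[-0.01,-0.006,-0.005],0.145],
    [[-0.01,-0.006,-0.005],0.145],
    [[0,0,0],0.05],
    [[0,0,0],0.05],
    [[0,0,0],0.05],
    [[0,0,0],0]
  ]
}}

```text
t: 42.6
tool_pos: [0.4801, -0.2081, 0.2036]
tool_rot: [1.584, -2.64, 0.084]
contact_force: [-0.2, 0.1, -0.3]
opening: 0.0489
grip_force: 0.0
```

```bash
python3 -c "
from h import *
tilt()"
```

```text
z [-0.0247 -0.0785 -0.9966] q [-0.519 -0.111  1.946 -0.084  1.289  3.135] pos [ 0.4801 -0.2081  0.2036]
```

Working: tilt down to 4.7°. Continue.

>>> {"method": "drive_tool", "body": {
  "rows": [
    [[0,0,0],0.05],
    [[0,0,0],0.05],
    [[0,0,0],0]
  ]
}}

```text
t: 42.9
tool_pos: [0.4671, -0.2284, 0.2048]
tool_rot: [1.509, -2.713, 0.068]
contact_force: [0.3, -0.1, -0.5]
opening: 0.0484
grip_force: 0.0
```

```bash
python3 -c "
from h import *
tilt()"
```

```text
z [-0.0107 -0.0559 -0.9984] q [-0.577 -0.125  1.956 -0.055  1.289  3.135] pos [ 0.4671 -0.2284  0.2048]
```

```bash
python3 -c "
from h import *
o,T=tilt();print(T.T@np.array([0.02,.11,-.01]))"
```

```text
z [-0.0107 -0.0559 -0.9984] q [-0.577 -0.125  1.956 -0.055  1.289  3.135] pos [ 0.4671 -0.2284  0.2048]
[-0.10437592  0.04114098  0.00361755]
```

>>> {"method": "drive_tool", "body": {
  "rows": [
    [[-0.015,0.006,0],-0.06],
    [[-0.015,0.006,0],-0.06],
    [[-0.015,0.006,0],-0.06],
    [[-0.015,0.006,0],-0.06],
    [[-0.015,0.006,0],-0.06],
    [[-0.015,0.006,0],0],
    [[-0.015,0.006,0],0],
    [[0,0,0],0]
  ]
}}

```text
t: 43.7
tool_pos: [0.4675, -0.1131, 0.198]
tool_rot: [1.9, -2.448, 0.057]
contact_force: [0.2, -0.8, -1.1]
opening: 0.0486
grip_force: 0.0
```

```bash
python3 -c "
from h import *
tilt()"
```

```text
z [-0.0113 -0.0553 -0.9984] q [-0.368 -0.211  2.044 -0.058  1.3    3.04 ] pos [ 0.4675 -0.1131  0.198 ]
```

>>> {"method": "drive_tool", "body": {
  "rows": [
    [[0,0,0],0.095],
    [[0,0,0],0.05],
    [[0,0,0],0.05],
    [[0,0,0],0.05],
    [[0,0,0],0]
  ]
}}

```text
t: 44.2
tool_pos: [0.4522, -0.1487, 0.1997]
tool_rot: [1.659, -2.658, 0.035]
contact_force: [-0.4, 0.1, 0.7]
opening: 0.0488
grip_force: 0.0
```

```bash
python3 -c "
from h import *
tilt()"
```

```text
z [ 0.0054 -0.0231 -0.9997] q [-0.466 -0.233  2.058 -0.019  1.301  3.135] pos [ 0.4522 -0.1487  0.1997]
```

>>> {"method": "drive_tool", "body": {
  "rows": [
    [[0,0,0],0.05],
    [[0,0,0],0.01],
    [[0,0,0],0]
  ]
}}

```text
t: 44.5
tool_pos: [0.4456, -0.1604, 0.1997]
tool_rot: [-1.607, 2.692, -0.023]
contact_force: [-0.3, -1.0, 0.8]
opening: 0.0485
grip_force: 0.0
```

```bash
python3 -c "
from h import *
tilt()
plan((.4533,-.3140),.15,-16)"
```

```text
z [ 0.0125 -0.0095 -0.9999] q [-5.020e-01 -2.410e-01  2.065e+00 -2.000e-03  1.302e+00  3.135e+00] pos [ 0.4456 -0.1604  0.1997]
t 44.5 TURN first -0.2152 then shift [ 0.1454 -0.0489  0.0508] q6 3.13 F [-0.3 -1.   0.8] open 0.0485 grip 0.0
```

Tilt is now 0.9°, negligible. On to the long strip.

>>> {"method": "drive_tool", "body": {
  "rows": [
    [[0,0,0],-0.1076],
    [[0,0,0],-0.1076],
    [[0.0242,-0.0081,0],0],
    [[0.0242,-0.0081,0],0],
    [[0.0242,-0.0081,0],0],
    [[0.0242,-0.0081,0],0],
    [[0.0242,-0.0081,0],0],
    [[0.0242,-0.0081,0.02],0],
    [[0,0,0.02],0],
    [[0,0,0],0]
  ]
}}

```text
t: 45.5
tool_pos: [0.4516, -0.3126, 0.1579]
tool_rot: [-1.889, 2.506, -0.013]
contact_force: [-0.2, 0.8, 0.5]
opening: 0.049
grip_force: 0.0
```

```bash
python3 -c "
from h import *
tilt()
plan((.4528,-.3136),.079,-16)"
```

```text
z [ 0.0076 -0.005  -1.    ] q [-7.410e-01  6.000e-03  1.916e+00  2.000e-03  1.211e+00  2.679e+00] pos [ 0.4516 -0.3126  0.1579]
t 45.5 TURN first 0.0001 then shift [ 0.0004 -0.0007  0.0789] q6 2.68 F [-0.2  0.8  0.5] open 0.049 grip 0.0
```

>>> {"method": "drive_tool", "body": {
  "rows": [
    [[0,0,0.02],0],
    [[0,0,0.02],0],
    [[0,0,0.015],0],
    [[0,0,0.01],0],
    [[0,0,0.008],0],
    [[0,0,0.005],0],
    [[0,0,0],0],
    [[0,0,0],0]
  ]
}}

```text
t: 46.3
tool_pos: [0.454, -0.3147, 0.0837]
tool_rot: [-1.888, 2.505, -0.025]
contact_force: [0.6, 0.2, -0.4]
opening: 0.0488
grip_force: 0.0
```

```bash
python3 -c "
from h import *
plan((.4530,-.3138),.079,-16)"
```

```text
t 46.3 TURN first 0.0002 then shift [-0.0006  0.0013  0.0047] q6 2.68 F [ 0.6  0.2 -0.4] open 0.0488 grip 0.0
```

>>> {"method": "drive_tool", "body": {
  "rows": [
    [[-0.0005,0.001,0.003],0],
    [[0,0,0.001],0],
    [[0,0,0],0],
    [[0,0,0],0]
  ]
}}

```text
t: 46.7
tool_pos: [0.453, -0.3137, 0.0792]
tool_rot: [-1.888, 2.505, -0.024]
contact_force: [-0.3, 0.2, -0.8]
opening: 0.0489
grip_force: 0.0
```

>>> {"method": "drive_tool", "body": {
  "rows": [
    [[0,0,0],0],
    [[0,0,0],0],
    [[0,0,0],0],
    [[0,0,0],0],
    [[0,0,0],0],
    [[0,0,0],0],
    [[0,0,0],0],
    [[0,0,0],0]
  ],
  "jaw": 1
}}

```text
t: 47.5
tool_pos: [0.4531, -0.3138, 0.0794]
tool_rot: [-1.888, 2.505, -0.024]
contact_force: [0.4, -1.1, 2.5]
opening: 0.0213
grip_force: 28.1
```

>>> {"method": "drive_tool", "body": {
  "rows": [
    [[0,0,-0.01],0],
    [[0,0,-0.01],0],
    [[0,0,-0.02],0],
    [[0,0,-0.02],0],
    [[0,0,-0.02],0],
    [[0,0,-0.02],0],
    [[0,0,0],0],
    [[0,0,0],0]
  ]
}}

```text
t: 48.3
tool_pos: [0.4518, -0.3128, 0.1796]
tool_rot: [-1.888, 2.505, -0.025]
contact_force: [-0.3, 0.4, -1.8]
opening: 0.0215
grip_force: 27.5
```

```bash
python3 -c "
from h import *
tilt()
plan((.6003,-.1564),.108,10.2)"
```

```text
z [ 0.0132 -0.0102 -0.9999] q [-7.420e-01 -2.400e-02  1.906e+00  1.000e-03  1.243e+00  2.679e+00] pos [ 0.4518 -0.3128  0.1796]
t 48.3 TURN first -0.4571 then shift [-0.1281 -0.1728  0.0735] q6 2.68 F [-0.3  0.4 -1.8] open 0.0215 grip 27.5
```

>>> {"method": "drive_tool", "body": {
  "rows": [
    [[0,0,0],-0.0914],
    [[0,0,0],-0.0914],
    [[0,0,0],-0.0914],
    [[0,0,0],-0.0914],
    [[0,0,0],-0.0914],
    [[-0.0128,-0.0173,0],0],
    [[-0.0128,-0.0173,0],0],
    [[-0.0128,-0.0173,0],0],
    [[-0.0128,-0.0173,0],0],
    [[-0.0128,-0.0173,0],0]
  ]
}}

```text
t: 49.3
tool_pos: [0.5251, -0.2333, 0.1772]
tool_rot: [-2.41, 2.015, -0.019]
contact_force: [-0.2, 0.5, -0.9]
opening: 0.0217
grip_force: 27.5
```

>>> {"method": "drive_tool", "body": {
  "rows": [
    [[-0.0128,-0.0173,0],0],
    [[-0.0128,-0.0173,0],0],
    [[-0.0128,-0.0173,0],0],
    [[-0.0128,-0.0173,0],0],
    [[-0.0128,-0.0173,0],0],
    [[0,0,0.02],0],
    [[0,0,0.02],0],
    [[0,0,0.01],0],
    [[0,0,0],0],
    [[0,0,0],0]
  ]
}}

```text
t: 50.3
tool_pos: [0.5997, -0.1567, 0.1292]
tool_rot: [-2.409, 2.015, -0.023]
contact_force: [-0.6, -0.5, -0.3]
opening: 0.0217
grip_force: 27.6
```

```bash
python3 -c "
from h import *
tilt()
plan((.6003,-.1564),.107,10.2)"
```

```text
z [ 0.0116 -0.0091 -0.9999] q [-0.374  0.2    1.76  -0.005  1.168  2.592] pos [ 0.5997 -0.1567  0.1292]
t 50.3 TURN first -0.0004 then shift [-0.0005 -0.0004  0.0222] q6 2.59 F [-0.6 -0.5 -0.3] open 0.0217 grip 27.6
```

>>> {"method": "drive_tool", "body": {
  "rows": [
    [[0,0,0.01],0],
    [[0,0,0.006],0],
    [[0,0,0.004],0],
    [[0,0,0.002],0],
    [[0,0,0],0],
    [[0,0,0],0]
  ]
}}

```text
t: 50.9
tool_pos: [0.6003, -0.1569, 0.1077]
tool_rot: [-2.409, 2.015, -0.025]
contact_force: [0.9, 0.2, -0.7]
opening: 0.0219
grip_force: 27.6
```

```bash
python3 -c "
from h import *
plan((.6003,-.1564),.107,10.2)"
```

```text
t 50.9 TURN first -0.0001 then shift [-0.0005 -0.0001  0.0007] q6 2.59 F [ 0.9  0.2 -0.7] open 0.0219 grip 27.6
```

>>> {"method": "drive_tool", "body": {
  "rows": [
    [[-0.0005,0,0.0008],0],
    [[0,0,0],0],
    [[0,0,0],0]
  ]
}}

```text
t: 51.2
tool_pos: [0.6002, -0.1564, 0.1069]
tool_rot: [-2.409, 2.015, -0.025]
contact_force: [0.0, -1.0, -1.5]
opening: 0.0217
grip_force: 27.6
```

>>> {"method": "drive_tool", "body": {
  "rows": [
    [[0,0,0],0],
    [[0,0,0],0],
    [[0,0,0],0],
    [[0,0,0],0],
    [[0,0,0],0]
  ],
  "jaw": 0.5
}}

```text
t: 51.7
tool_pos: [0.6002, -0.1564, 0.1068]
tool_rot: [-2.409, 2.015, -0.025]
contact_force: [-0.2, -0.0, -0.2]
opening: 0.0428
grip_force: 0.0
```

>>> {"method": "drive_tool", "body": {
  "rows": [
    [[0,0,-0.01],0],
    [[0,0,-0.01],0],
    [[0,0,-0.02],0],
    [[0,0,-0.02],0],
    [[0,0,-0.02],0],
    [[0,0,0],0]
  ]
}}

```text
t: 52.3
tool_pos: [0.6013, -0.1564, 0.1919]
tool_rot: [-2.407, 2.013, -0.037]
contact_force: [1.1, 0.0, 0.9]
opening: 0.0429
grip_force: 0.0
```

```bash
python3 -c "
from h import *
plan((.3914,-.2960),.15,-16)"
```

```text
t 52.3 TURN first 0.4573 then shift [0.1914 0.164  0.042 ] q6 2.59 F [1.1 0.  0.9] open 0.0429 grip 0.0
```

```bash
python3 -c "
from h import *
o,T=tilt();print(T.T@(np.array([.3914,-.296,.16])-o['tool_pos']))"
```

```text
z [ 0.0203 -0.0125 -0.9997] q [-0.373  0.125  1.729 -0.004  1.264  2.592] pos [ 0.6013 -0.1564  0.1919]
[0.09974574 0.23181914 0.02933231]
```

>>> {"method": "drive_tool", "body": {
  "rows": [
    [[0.01,0.0232,0.002],0],
    [[0.01,0.0232,0.002],0],
    [[0.01,0.0232,0.002],0],
    [[0.01,0.0232,0.002],0],
    [[0.01,0.0232,0.002],0],
    [[0.01,0.0232,0.002],0],
    [[0.01,0.0232,0.002],0],
    [[0.01,0.0232,0.002],0],
    [[0.01,0.0232,0.002],0],
    [[0.01,0.0232,0.002],0]
  ],
  "jaw": 0.43
}}

```text
t: 53.3
tool_pos: [0.3877, -0.2955, 0.1649]
tool_rot: [-2.409, 2.015, -0.024]
contact_force: [-0.8, -0.2, 0.1]
opening: 0.0484
grip_force: 0.0
```

>>> {"method": "drive_tool", "body": {
  "rows": [
    [[0,0,0],0.0914],
    [[0,0,0],0.0914],
    [[0,0,0],0.0914],
    [[0,0,0],0.0914],
    [[0,0,0],0.0914],
    [[0,0,0],0]
  ]
}}

```text
t: 53.9
tool_pos: [0.3885, -0.2951, 0.1649]
tool_rot: [-1.888, 2.505, -0.022]
contact_force: [0.1, 0.3, -0.1]
opening: 0.0486
grip_force: 0.0
```

```bash
python3 -c "
from h import *
tilt();plan((.3912,-.2959),.0785,-16)"
```

```text
z [ 0.0119 -0.0089 -0.9999] q [-0.803 -0.159  2.058  0.003  1.228  2.616] pos [ 0.3885 -0.2951  0.1649]
t 53.9 TURN first 0.0003 then shift [-0.0004 -0.0016  0.0865] q6 2.62 F [ 0.1  0.3 -0.1] open 0.0486 grip 0.0
```

>>> {"method": "drive_tool", "body": {
  "rows": [
    [[0,-0.0016,0.02],0],
    [[0,0,0.02],0],
    [[0,0,0.015],0],
    [[0,0,0.012],0],
    [[0,0,0.009],0],
    [[0,0,0.005],0],
    [[0,0,0],0],
    [[0,0,0],0]
  ]
}}

```text
t: 54.7
tool_pos: [0.3916, -0.2968, 0.0849]
tool_rot: [-1.888, 2.505, -0.025]
contact_force: [-0.1, -0.6, -0.3]
opening: 0.0489
grip_force: 0.0
```

```bash
python3 -c "
from h import *
tilt();plan((.3913,-.2959),.0785,-16)"
```

```text
z [ 0.013  -0.01   -0.9999] q [-0.801 -0.024  2.086  0.003  1.063  2.618] pos [ 0.3916 -0.2968  0.0849]
t 54.7 TURN first 0.0004 then shift [-0.0008  0.0006  0.0064] q6 2.62 F [-0.1 -0.6 -0.3] open 0.0489 grip 0.0
```

>>> {"method": "drive_tool", "body": {
  "rows": [
    [[-0.0007,0.0004,0.003],0],
    [[0,0,0.003],0],
    [[0,0,0],0],
    [[0,0,0],0]
  ]
}}

```text
t: 55.1
tool_pos: [0.3911, -0.2957, 0.0784]
tool_rot: [-1.888, 2.505, -0.023]
contact_force: [0.3, 0.2, 0.5]
opening: 0.0485
grip_force: 0.0
```

>>> {"method": "drive_tool", "body": {
  "rows": [
    [[0,0,0],0],
    [[0,0,0],0],
    [[0,0,0],0],
    [[0,0,0],0],
    [[0,0,0],0],
    [[0,0,0],0],
    [[0,0,0],0],
    [[0,0,0],0]
  ],
  "jaw": 1
}}

```text
t: 55.9
tool_pos: [0.3913, -0.2959, 0.0787]
tool_rot: [-1.888, 2.505, -0.024]
contact_force: [-0.5, 0.6, 3.7]
opening: 0.0223
grip_force: 29.2
```

>>> {"method": "drive_tool", "body": {
  "rows": [
    [[0,0,-0.01],0],
    [[0,0,-0.01],0],
    [[0,0,-0.02],0],
    [[0,0,-0.02],0],
    [[0,0,-0.02],0],
    [[0,0,-0.02],0],
    [[0,0,0],0],
    [[0,0,0],0]
  ]
}}

```text
t: 56.7
tool_pos: [0.39, -0.2949, 0.1787]
tool_rot: [-1.888, 2.505, -0.025]
contact_force: [1.1, -0.2, -0.8]
opening: 0.0224
grip_force: 28.6
```

```bash
python3 -c "
from h import *
tilt()
plan((.5354,-.1699),.108,11.8)"
```

```text
z [ 0.0132 -0.0102 -0.9999] q [-8.010e-01 -1.750e-01  2.047e+00  2.000e-03  1.253e+00  2.619e+00] pos [ 0.39   -0.2949  0.1787]
t 56.7 TURN first -0.485 then shift [-0.0931 -0.1668  0.0727] q6 2.62 F [ 1.1 -0.2 -0.8] open 0.0224 grip 28.6
```

>>> {"method": "drive_tool", "body": {
  "rows": [
    [[0,0,0],-0.097],
    [[0,0,0],-0.097],
    [[0,0,0],-0.097],
    [[0,0,0],-0.097],
    [[0,0,0],-0.097],
    [[-0.0093,-0.0167,0],0],
    [[-0.0093,-0.0167,0],0],
    [[-0.0093,-0.0167,0],0],
    [[-0.0093,-0.0167,0],0],
    [[-0.0093,-0.0167,0],0]
  ]
}}

```text
t: 57.7
tool_pos: [0.4619, -0.2311, 0.1767]
tool_rot: [-2.438, 1.981, -0.019]
contact_force: [-0.7, -0.8, -1.3]
opening: 0.0215
grip_force: 28.7
```

>>> {"method": "drive_tool", "body": {
  "rows": [
    [[-0.0093,-0.0167,0],0],
    [[-0.0093,-0.0167,0],0],
    [[-0.0093,-0.0167,0],0],
    [[-0.0093,-0.0167,0],0],
    [[-0.0093,-0.0167,0],0],
    [[0,0,0.02],0],
    [[0,0,0.02],0],
    [[0,0,0.01],0],
    [[0,0,0],0],
    [[0,0,0],0]
  ]
}}

```text
t: 58.7
tool_pos: [0.5348, -0.1702, 0.1287]
tool_rot: [-2.437, 1.981, -0.023]
contact_force: [0.2, -0.9, 0.0]
opening: 0.0222
grip_force: 28.7
```

```bash
python3 -c "
from h import *
tilt()
plan((.5354,-.1699),.1062,11.8)"
```

```text
z [ 0.0116 -0.009  -0.9999] q [-0.439  0.071  1.904 -0.004  1.152  2.498] pos [ 0.5348 -0.1702  0.1287]
t 58.7 TURN first -0.0002 then shift [-0.0004 -0.0004  0.0225] q6 2.5 F [ 0.2 -0.9  0. ] open 0.0222 grip 28.7
```

>>> {"method": "drive_tool", "body": {
  "rows": [
    [[0,0,0.01],0],
    [[0,0,0.006],0],
    [[0,0,0.004],0],
    [[0,0,0.0025],0],
    [[0,0,0],0],
    [[0,0,0],0]
  ]
}}

```text
t: 59.3
tool_pos: [0.5354, -0.1704, 0.1067]
tool_rot: [-2.437, 1.981, -0.025]
contact_force: [-0.6, -0.9, -0.4]
opening: 0.0221
grip_force: 28.7
```

```bash
python3 -c "
from h import *
plan((.5354,-.1699),.1062,11.8)"
```

```text
t 59.3 TURN first -0.0 then shift [-0.0005 -0.0001  0.0005] q6 2.5 F [-0.6 -0.9 -0.4] open 0.0221 grip 28.7
```

>>> {"method": "drive_tool", "body": {
  "rows": [
    [[-0.0005,0,0.0007],0],
    [[0,0,0],0],
    [[0,0,0],0]
  ]
}}

```text
t: 59.6
tool_pos: [0.5353, -0.1699, 0.106]
tool_rot: [-2.437, 1.981, -0.025]
contact_force: [0.2, 0.3, 0.2]
opening: 0.0219
grip_force: 28.8
```

>>> {"method": "drive_tool", "body": {
  "rows": [
    [[0,0,0],0],
    [[0,0,0],0],
    [[0,0,0],0],
    [[0,0,0],0],
    [[0,0,0],0]
  ],
  "jaw": 0.5
}}

```text
t: 60.1
tool_pos: [0.5352, -0.1699, 0.1059]
tool_rot: [-2.437, 1.981, -0.025]
contact_force: [-0.4, -0.1, 1.0]
opening: 0.0425
grip_force: 0.0
```

>>> {"method": "drive_tool", "body": {
  "rows": [
    [[0,0,-0.01],0],
    [[0,0,-0.01],0],
    [[0,0,-0.02],0],
    [[0,0,-0.03],0],
    [[0,0,-0.03],0],
    [[0,0,-0.03],0],
    [[0,0,0],0]
  ]
}}

```text
t: 60.8
tool_pos: [0.5361, -0.1697, 0.2431]
tool_rot: [-2.435, 1.979, -0.042]
contact_force: [0.1, -0.3, 0.2]
opening: 0.0426
grip_force: 0.0
```

```bash
python3 -c "
from h import *
o,T=tilt();print(T.T@(np.array([.35,-.4,.28])-o['tool_pos']))"
```

```text
z [ 0.0229 -0.0144 -0.9996] q [-0.438 -0.064  1.833 -0.003  1.346  2.499] pos [ 0.5361 -0.1697  0.2431]
[ 0.1880511   0.22851809 -0.03784657]
```

>>> {"method": "drive_tool", "body": {
  "rows": [
    [[0.0188,0.0228,-0.0038],0],
    [[0.0188,0.0228,-0.0038],0],
    [[0.0188,0.0228,-0.0038],0],
    [[0.0188,0.0228,-0.0038],0],
    [[0.0188,0.0228,-0.0038],0],
    [[0.0188,0.0228,-0.0038],0],
    [[0.0188,0.0228,-0.0038],0],
    [[0.0188,0.0228,-0.0038],0],
    [[0.0188,0.0228,-0.0038],0],
    [[0.0188,0.0228,-0.0038],0]
  ]
}}

```text
t: 61.8
tool_pos: [0.3474, -0.3996, 0.274]
tool_rot: [-2.437, 1.981, -0.025]
contact_force: [0.4, 0.5, -0.3]
opening: 0.043
grip_force: 0.0
```

Run:
```python
from h import *
from station import vision
d=vision.get_image('top');pickle.dump(d,open('pics/top1.pkl','wb'))
a=pickle.load(open('pics/top0.pkl','rb'))['image'];b=d['image']
g=lambda i:cv2.resize(cv2.cvtColor(i,cv2.COLOR_BGR2GRAY)[155:225,300:380],None,fx=8,fy=8,interpolation=2)
for im,dd in((a,d),(b,d)):
    m=(g(im)<62).astype(np.uint8);m=cv2.morphologyEx(m,cv2.MORPH_OPEN,np.ones((25,25)))
    n,l,st,c=cv2.connectedComponentsWithStats(m)
    for i in range(1,n):
        if st[i][4]>5000:
            r=cv2.minAreaRect(np.argwhere(l==i)[:,::-1].astype(np.float32))
            w=ray(dd,[(300+r[0][0]/8,155+r[0][1]/8)],.042)
            print(st[i].tolist(),np.round(r[0],1),np.round(r[1]),round(r[2],1),w.round(4))
```

```text
[119, 89, 402, 139, 36391] [320.6 164.9] [127. 407.] 85.2 [[ 0.5935 -0.1581]]
[234, 305, 284, 131, 23616] [374.4 357.5] [103. 293.] 76.3 [[ 0.5342 -0.1721]]
[121, 92, 400, 131, 32825] [320.7 155.2] [101. 408.] 80.2 [[ 0.5964 -0.1582]]
[238, 305, 285, 131, 22531] [378.8 360.8] [ 94. 295.] 76.4 [[ 0.5332 -0.1733]]
```

Both strips are back within about 1 mm of their start outlines; handing in.

```bash
python3 -c "
from station import ctrl
print(ctrl.finish_job())"
```

```text
the job is handed in; nothing more can be done
None
```

The filter is changed and the job handed in at about 62 s: the used filter is in the tray, the fresh one is seated, and both strips are back on their posts, outlines within about 1 mm of the start in the last top view.

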